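# Fill the collar tray and stow it past the pawl

## Task

Consolidate the two part-filled trays: lift the steel collar out of the spare tray and set it flat in the empty pocket of the tray standing in the rack lane, and let go of it. Then push that full tray along the lane, under the clear roof, fully home, so that the brass pawl clicks in behind it and it cannot come back. Leave the emptied spare tray and all the other things on the bench where they are.

Things in the scene. Friction and masses are not known exactly. Their poses are not given: they have to be found in the camera images.
- rack: Fixed rack. Origin: bench level, on the lane's centre line, straight below the front edge of the clear roof. +x: the way the tray is pushed; z up. Pale wood base, top (lane floor) 10 mm above the bench, x = -155 to 160 mm, 124 mm wide before the roof, 184 mm under it. Two aluminium rails, 64 mm apart, tops 18 mm above bench, guide the tray.
- roof_edge (a point): Middle of the clear roof's front edge (dark bar), underside, 128 mm above bench. Roof: x = 0 to 158 mm, 172 mm wide, top 136 mm; posts at x = 55 and 148, y = +-82 mm. When home, the tray's push plate is 20 mm beyond this edge, so an upright gripper would strike the roof: lean the tool 30 to 45 degrees, fingertips forward under the roof.
- lane_stop (a point): Middle of the stop block's face at lane-floor level (rack x = 132 mm, 10 mm above bench). The tray is home when its front end (the end away from the orange plate) is at this face.
- pawl (a joint): Sprung brass pawl with a red tail on the lane's -y side; upright pivot at rack x = -25, y = -44 mm. 0 = sprung in, grows to 0.5 rad as pressed outward. The passing tray opens it to about 0.25 rad (3 to 5 N at the tip; the push takes about 5 to 10 N); it springs back to 0 once the tray's rear has passed, and blocks its return.
- pawl_seat (a point): Where the pawl's tip rests when sprung in: rack x = 16, y = -24 mm (8 to 11 mm inside the rail), 21.5 mm above bench; bar 5 mm high. With the tray home its rear face is 4 mm past this.
- tray: Loose blue tray in the lane, collar in its front pocket. 112 mm long (x, the way it is pushed), 60 wide; origin centre of underside (10 mm above bench). Floor 3 mm, side and front walls 4 mm thick, 15 high. Two pockets in line, each 50 (x) by 52 mm, centres x = -27 (empty) and +27. Orange push plate across the rear end (x = -56), 28 mm high, 4 thick. 0.15 kg.
- push_face (a point): Centre of the rear face of the tray's orange push plate (tray x = -56 mm, 15.5 mm above its underside; the face is 60 mm wide and 28 mm high). Push here towards +x of the rack.
- empty_pocket (a point): Centre of the floor of the tray's empty rear pocket (3 mm above its underside).
- spare_tray: Second blue tray, the same as the first, loose on the bench, off the open end of the lane (nearer or farther from the robot), holding one collar in the pocket away from its orange plate (at its x = +27 mm). Origin at the centre of its underside, same axes and sizes.
- collar_mid (a point): Centre of the collar to be moved, half-way up: bright steel ring lying flat, axis up, outer diameter 40 mm, bore 20 mm, 30 mm high, about 0.19 kg. It starts in the spare tray, standing 18 mm proud of its walls; neighbouring wall tops are 15 mm above the tray's underside.
- collar_b_mid (a point): Centre of the like collar that already lies in the front pocket of the tray in the lane.
- oak_box: Bystander: closed oak parts box with brass hook latch, 124 x 94 x 55 mm, off the open end of the lane, beside the spare tray; origin centre of underside.
- trip_lever: Bystander: rusty iron lever lying flat, about 180 mm long, 18 mm high.
- liner: Bystander: white nylon half-round sheave liner lying flat, about 145 mm across, 16 mm high.
- grease_jar: Bystander: amber jar, 60 mm diameter, 75 mm high.
- spanner: Bystander: spanner lying flat.
- driver: Bystander: screwdriver lying flat.
There are look-alikes about, which are no part of the job. What is shaped like the tray but green or pink is not meant. Leave any pink look-alike of the part that bears collar_mid alone.

How it is judged:
By the outcome, as a careful person would: the job done as asked, in the order asked, and still so for the second after the job is handed in, with the robot touching nothing.
It also fails if it takes over 54 s, if anything falls off the work surface, if the arm or the gripper's body presses on something with over 40 N, if the wrist force passes 120 N, or if a joint passes its speed limit or range.

## Robot

A 6-joint arm with a two-finger parallel gripper is mounted at the origin on the work surface. World frame = base frame: x ahead of the robot, y to its left, z up, the work surface at z = 0. Lengths are in m, angles in degrees, forces in N, time in s.
With the tool pointing down it reaches from about 0.4 to 0.825 m from the base axis. Payload 7 kg.
Tool frame: the origin (TCP) lies on the centre line of the jaws, within the pads' length; the fingertips stand 25 mm ahead of it and the grasp point (between the pads) lies 6 mm ahead of it; x points along the fingers, z is the direction in which the jaws open and shut, and the axes are right-handed (so a half turn about x gives the same grasp; the last joint's range is limited). The gripper opens to 88 mm and grips with 3 to 60 N. Pads are 19 mm wide; open, the fingers measure 130 mm over their backs; the gripper's body (78 mm by 193 mm) begins 47 mm behind the grasp point.
Start: joints at [-57.118, 20.546, 0.682, 0, -70.136, -16.507], TCP at [0.19, -0.648, 0.252] pointing down, gripper open.
Joint ranges: [-176.03, 176.03], [-82.01, 121.73], [-58.28, 71.71], [-173.87, 95.51], [-174.79, -0.11], [-173.66, 173.66]. Speed limits (degrees/s): [136.94, 136.94, 172.46, 180, 180, 180].

## Interface

Orientations are given as [roll, pitch, yaw] about the fixed x, y, z axes, in that order (R = Rz(yaw) Ry(pitch) Rx(roll)).
In Python, from plant import ctrl gives the robot as it stands. The module is installed in compiled form; this text tells all that it offers.
- The arm moves only by the tool send_rows, never from a script. Its argument "deltas" is a list of rows, each an object of numbers: "dx", "dy", "dz": the shift along the tool's x, y, z in mm; "ax", "ay", "az": the turn, a rotation vector about the tool's x, y, z in units of 5 degrees (1.0 is 5 degrees); "fingers": the opening, from 0 (shut) to 1 (fully open). A call has 1 to 12 rows; each row shifts and turns the commanded pose from where the row before left it, along the tool's axes as they then stand; what a row does not reach is not made up. A row lasts 1/8 s, in which the tool goes at most 62.5 mm and 10.7 degrees, less where a joint would pass 70% of its speed; a pose out of reach is approached as far as the arm can. A call with a gripper value outside its range is refused whole. The fingers move at their own pace and stop on an object; the grip force is fixed at half the most. Time passes only in rows, so rows that do not move let the fingers close. It gives the time, the measured TCP pose, the force and the opening at its end, in the units of the state.
- ctrl.get_obs(): the state, without advancing time (a new reading comes with each control period).
- ctrl.snapshot(name): name is "side" or "top" or "wrist"; returns a dict with "image" (400x640x3 uint8, blue, green, red), "fx", "fy", "cx", "cy" (pixels), "R" (3x3) and "t" (3): a world point X has camera coordinates R X + t; the wrist camera has in their place "hand_eye" (4x4, takes a point from camera to tool coordinates, whose origin is the TCP and whose axes are the tool frame's). Camera axes: x right, y down, z forward; pixel columns grow to the right and rows downward; lengths in m; the calibration is good to about 2 mm. A picture is of the moment at which its call begins: read the wrist's pose just before it. There is no depth.
- ctrl.close_job(): hands the job in, once; it reports no verdict.
The state is a dict: "clock": time; "joint_pos": joint angles; "qvel": joint speeds; "tau": joint torques, N m; "tool_pos": TCP position; "orientation": TCP orientation; "force": force on the tool from outside, world axes, zero at the start; "moment": the same for the moment, N m; "opening": finger opening in m.
Only numpy, scipy, OpenCV 4.12 (cv2) and the standard library are available. Lean on these libraries where they do the work, as an engineer would, in place of code of your own. Each camera call takes 0.05 s, during which the arm holds its last target.

## Working session

There is one attempt and no reset: what is moved stays moved. The work goes in short steps, Python scripts to look and compute and a tool call to move; the robot and the scene stay as the last step left them, time stands still between calls to the robot, and variables do not carry over. Pictures are saved under pics/ and viewed, and the job is handed in when it is done.

Besides the shell and the picture viewer there is one more tool, called by a JSON object that holds its "fn" and its "kwargs". send_rows: Moves the arm, as the interface text tells. Its arguments: {"type":"object","properties":{"deltas":{"type":"array","items":{"type":"object","properties":{"dx":{"type":"number"},"dy":{"type":"number"},"dz":{"type":"number"},"ax":{"type":"number"},"ay":{"type":"number"},"az":{"type":"number"},"fingers":{"type":"number"}}}}},"required":["deltas"]}

```bash
mkdir -p pics; python3 - <<'E'
from plant import ctrl
import cv2,json,numpy as np
o=ctrl.get_obs();print(o)
d={}
for n in("side","top"):
    s=ctrl.snapshot(n);cv2.imwrite(f"pics/{n}0.png",s["image"])
    d[n]={k:np.array(v).tolist() for k,v in s.items() if k!="image"};print(n,d[n])
json.dump(d,open("cam.json","w"))
E
```

```text
{'clock': 0.0, 'joint_pos': array([-5.71184133e+01,  2.05922951e+01,  6.33436535e-01, -2.02303308e-02,
       -7.01358334e+01, -1.65078860e+01]), 'qvel': array([ 0.01952522, -0.02887823,  0.02459184,  0.01073677, -0.03241577,
       -0.01419328]), 'tau': array([ 2.48864953e-04, -5.82727039e+01,  2.93069834e+01,  6.99713454e+00,
        7.24869737e-03, -1.43083153e-04]), 'tool_pos': array([ 0.19014449, -0.6471948 ,  0.25061004]), 'orientation': array([  5.15336552,  89.90341658, 111.52017643]), 'force': array([-0.33147656, -0.06002585,  0.65506188]), 'moment': array([-0.01362419,  0.05162801,  0.00073753]), 'opening': 0.08766235321675186}
side {'fx': 514.170198537658, 'fy': 514.170198537658, 'cx': 305.3773173513052, 'cy': 201.44725130994894, 'R': [[0.9895125935651605, -0.14442459016097448, -0.002522881841125101], [-0.09716795146071784, -0.6526113457814777, -0.7514365046803463], [0.10687944790686987, 0.7438010279060674, -0.6598005869207756]], 't': [-0.523041129252523, 0.12668620269311281, 1.6831509256835915]}
top {'fx': 458.07918054949823, 'fy': 458.07918054949823, 'cx': 321.90008083010684, 'cy': 204.81862968529282, 'R': [[0.0187442074171348, -0.9998105271474564, 0.005250189846913804], [-0.9837033592473217, -0.01938089102078221, -0.1787514533333248], [0.17881933814282688, -0.0018140750717011258, -0.9838802536070106]], 't': [-0.012331601342555672, 0.5422283761682777, 1.5078921842362067]}
```

View pics/top0.png

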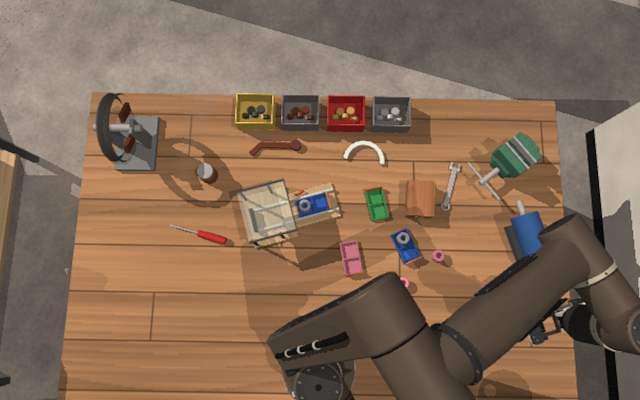

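View pics/side0.png

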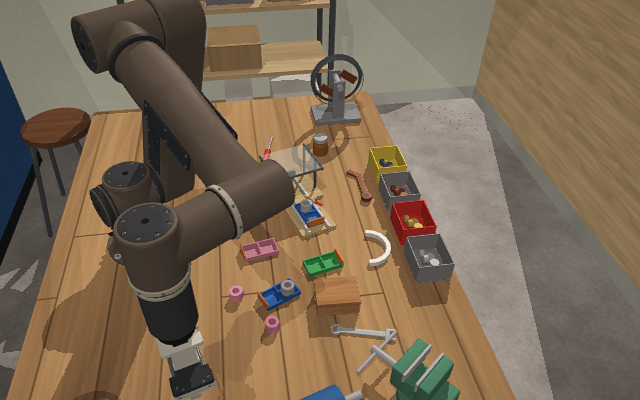

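```bash
python3 - <<'E'
import cv2
t=cv2.imread("pics/top0.png");s=cv2.imread("pics/side0.png")
cv2.imwrite("pics/c1.png",cv2.resize(t[165:265,225:355],None,fx=6,fy=6,interpolation=cv2.INTER_CUBIC)[:600])
cv2.imwrite("pics/c2.png",cv2.resize(t[220:290,380:450],None,fx=8,fy=8,interpolation=cv2.INTER_CUBIC))
cv2.imwrite("pics/c3.png",cv2.resize(s[140:310,230:370],None,fx=3.5,fy=3.5,interpolation=cv2.INTER_CUBIC))
E
```

```text
(no output)
```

View pics/c1.png

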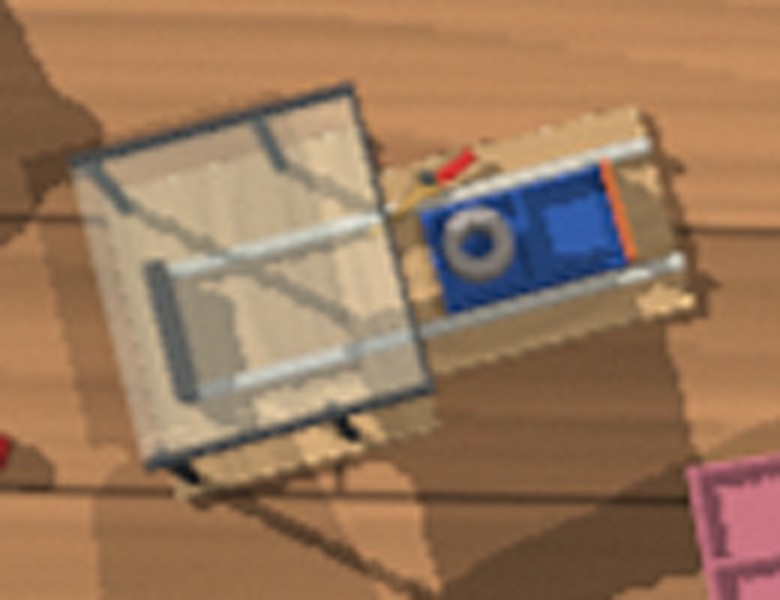

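View pics/c2.png

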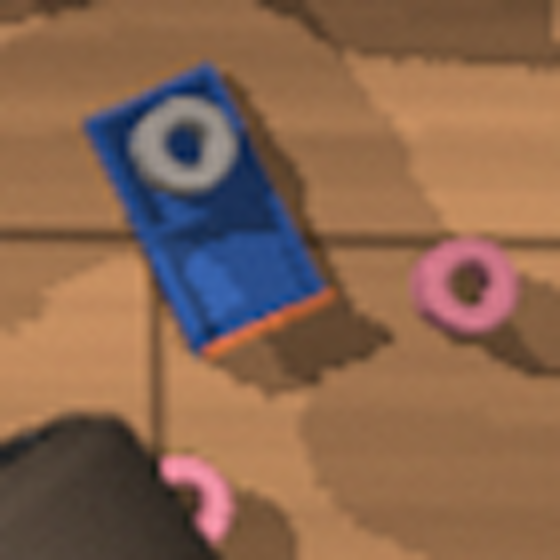

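View pics/c3.png

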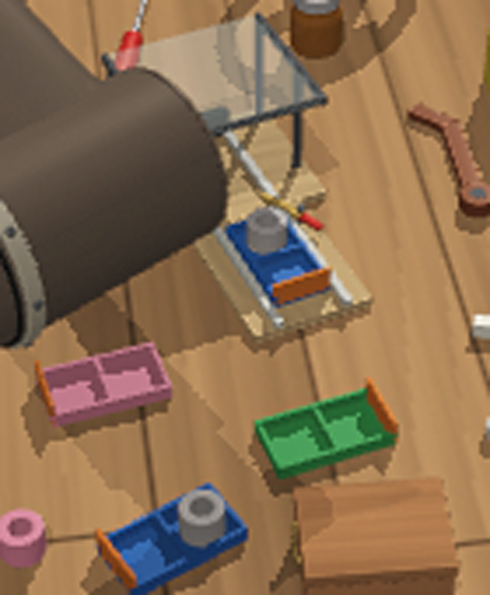

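```bash
cat > h.py <<'E'
import json,numpy as np,cv2
from scipy.optimize import least_squares
cam=json.load(open("cam.json"))
def bp(u,v,z,n="top"):
    c=cam[n];R=np.array(c["R"]);t=np.array(c["t"])
    d=R.T@np.array([(u-c["cx"])/c["fx"],(v-c["cy"])/c["fy"],1]);o=-R.T@t
    return o+d*(z-o[2])/d[2]
def c1(u,v): return (u+.5)/6-.5+225,(v+.5)/6-.5+165
def c2(u,v): return (u+.5)/8-.5+380,(v+.5)/8-.5+220
def c3(u,v): return (u+.5)/3.5-.5+230,(v+.5)/3.5-.5+140
def fit(loc,w):
    loc=np.array(loc);w=np.array(w)[:,:2]
    f=lambda p:((loc@np.array([[np.cos(p[2]),np.sin(p[2])],[-np.sin(p[2]),np.cos(p[2])]])+p[:2])-w).ravel()
    best=min((least_squares(f,[w[:,0].mean(),w[:,1].mean(),a]) for a in(0,1.6,3.1,-1.6)),key=lambda r:r.cost)
    p=best.x;return p[:2]*1e3,np.degrees(p[2]),(best.fun.reshape(-1,2)*1e3).round(1)
E
python3 - <<'E'
from h import *
print("rack roof",fit([(0,-.086),(0,.086)],[bp(*c1(352,88),.136),bp(*c1(430,390),.136)]))
print("rack all",fit([(0,-.086),(0,.086),(.158,-.086),(.158,.086),],[bp(*c1(352,88),.136),bp(*c1(430,390),.136),bp(*c1(75,160),.136),bp(*c1(150,466),.136)]))
print("rack base",fit([(-.155,-.062),(-.155,.062)],[bp(*c1(638,108),.01),bp(*c1(696,312),.01)]))
print("tray",fit([(.056,-.03),(.056,.03),(-.056,-.03),(-.056,.03)],[bp(*c1(422,212),.025),bp(*c1(447,314),.025),bp(*c1(606,162),.038),bp(*c1(634,260),.038)]))
print("collar b",bp(*c1(479,243),.043),)
print("spare",fit([(.056,.03),(.056,-.03),(-.056,.03),(-.056,-.03)],[bp(*c2(85,124),.015),bp(*c2(208,63),.015),bp(*c2(206,354),.028),bp(*c2(335,292),.028)]))
print("collar",bp(*c2(184,145),.033),"side",bp(*c3(201,504),.033,"side"))
print("collar b side",bp(*c3(267,219),.043,"side"))
E
```

```text
rack roof (array([526.61986532, 101.51487704]), np.float64(-253.99834888223774), array([[ 1.1,  0.3],
       [-1.1, -0.3]]))
rack all (array([527.26680261,  98.96816074]), np.float64(-253.77728252256446), array([[ 1.7, -1.9],
       [-0.4, -3.2],
       [ 0.2,  2.6],
       [-1.5,  2.5]]))
rack base (array([525.63218021,  98.82369153]), np.float64(106.39026551046406), array([[-0.7, -0.2],
       [ 0.7,  0.2]]))
tray (array([547.51271359,  30.70737649]), np.float64(-254.1621789851342), array([[-1. ,  1.1],
       [ 0.4,  0.8],
       [ 0.8, -1.2],
       [-0.2, -0.7]]))
collar b [0.54134349 0.05767949 0.043     ]
spare (array([ 412.26304767, -289.64031039]), np.float64(26.625846782596362), array([[ 1.3,  0.8],
       [ 0.8,  0.4],
       [-1. , -1.2],
       [-1.1,  0.1]]))
collar [ 0.43732359 -0.27767786  0.033     ] side [ 0.43426642 -0.27649041  0.033     ]
collar b side [0.53939673 0.06028225 0.043     ]
```

```bash
cat >> h.py <<'E'
from scipy.spatial.transform import Rotation as Ro
def Rt(o): return Ro.from_euler("xyz",o["orientation"],degrees=True)
def target(lean,jaw,fwd=None):
    # x tool = down, leaned by 'lean' deg toward heading fwd; z tool=jaw heading
    z=np.array([np.cos(np.radians(jaw)),np.sin(np.radians(jaw)),0])
    f=np.radians(jaw-90 if fwd is None else fwd);l=np.radians(lean)
    x=np.array([np.sin(l)*np.cos(f),np.sin(l)*np.sin(f),-np.cos(l)])
    return Ro.from_matrix(np.c_[x,np.cross(z,x),z])
def plan(o,Rg,pg=None):
    R=Rt(o);rv=(R.inv()*Rg).as_rotvec(degrees=True)/5
    print("pos",o["tool_pos"].round(4),"turn units",rv.round(3))
    if pg is not None:
        d=(np.array(pg)-o["tool_pos"])*1e3
        print("shift in current tool mm",R.inv().apply(d).round(1)," in goal tool",Rg.inv().apply(d).round(1))
E
python3 - <<'E'
from plant import ctrl
from h import *
o=ctrl.get_obs();R=Rt(o).as_matrix();print(R.round(3))
for j in(16,196):print(j);plan(o,target(0,j),(.436,-.277,.2))
E
```

```text
[[-0.001 -0.959 -0.282]
 [ 0.001 -0.282  0.959]
 [-1.     0.     0.001]]
16
pos [ 0.1902 -0.6473  0.2507] turn units [ 1.8075e+01  1.2000e-02 -1.4000e-02]
shift in current tool mm [  51.1 -340.2  285.9]  in goal tool [ 50.7 288.2 338.4]
196
pos [ 0.1902 -0.6473  0.2507] turn units [-1.7925e+01  1.4000e-02  1.2000e-02]
shift in current tool mm [  51.1 -340.2  285.9]  in goal tool [  50.7 -288.2 -338.4]
```

{"fn": "send_rows", "kwargs": {"deltas": [{"dy": -34, "dz": 28.6, "fingers": 1}, {"dy": -34, "dz": 28.6}, {"dy": -34, "dz": 28.6}, {"dy": -34, "dz": 28.6}, {"dy": -34, "dz": 28.6}, {"dy": -34, "dz": 28.6}, {"dy": -34, "dz": 28.6}, {"dy": -34, "dz": 28.6}, {"dy": -34, "dz": 28.6}, {"dy": -34, "dz": 28.6}, {}, {}]}}

```text
validation failed for argument at $.de...
```

```bash
python3 - <<'E'
from plant import ctrl
from h import *
o=ctrl.get_obs();print(o["tool_pos"],o["orientation"],o["joint_pos"].round(1),o["clock"])
s=ctrl.snapshot("wrist");cv2.imwrite("pics/w1.png",s["image"])
print(s["hand_eye"],s["fx"],s["cx"],s["cy"])
E
```

```text
[ 0.19018047 -0.64725705  0.25073416] [  5.86764148  89.91636281 112.24022099] [-57.1  20.6   0.6  -0.  -70.1 -16.5] 0.1
[[ 7.54319426e-04 -2.81339719e-01  9.59607937e-01 -1.31862131e-01]
 [ 1.06001534e-03 -9.59607446e-01 -2.81340409e-01  7.68432912e-02]
 [ 9.99999154e-01  1.22941967e-03 -4.25626121e-04 -1.25440449e-03]
 [ 0.00000000e+00  0.00000000e+00  0.00000000e+00  1.00000000e+00]] 348.5477544374483 326.2816059340342 196.60193041403605
```

View pics/w1.png

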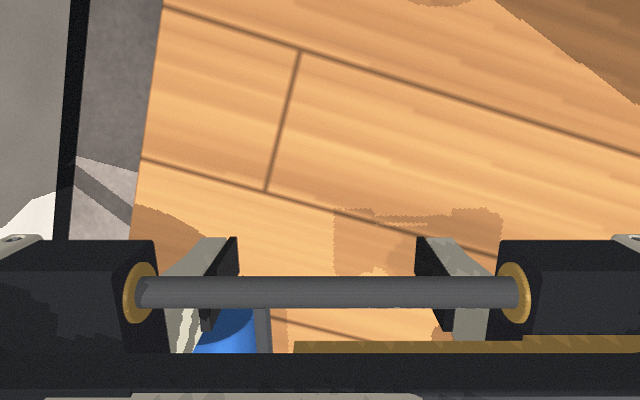

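{"fn": "send_rows", "kwargs": {"deltas": [{"dx": 0, "dy": -34, "dz": 28.6, "ax": 0, "ay": 0, "az": 0, "fingers": 1}, {"dx": 0, "dy": -34, "dz": 28.6, "ax": 0, "ay": 0, "az": 0, "fingers": 1}, {"dx": 0, "dy": -34, "dz": 28.6, "ax": 0, "ay": 0, "az": 0, "fingers": 1}, {"dx": 0, "dy": -34, "dz": 28.6, "ax": 0, "ay": 0, "az": 0, "fingers": 1}, {"dx": 0, "dy": -34, "dz": 28.6, "ax": 0, "ay": 0, "az": 0, "fingers": 1}, {"dx": 0, "dy": -34, "dz": 28.6, "ax": 0, "ay": 0, "az": 0, "fingers": 1}, {"dx": 0, "dy": -34, "dz": 28.6, "ax": 0, "ay": 0, "az": 0, "fingers": 1}, {"dx": 0, "dy": -34, "dz": 28.6, "ax": 0, "ay": 0, "az": 0, "fingers": 1}, {"dx": 0, "dy": -34, "dz": 28.6, "ax": 0, "ay": 0, "az": 0, "fingers": 1}, {"dx": 0, "dy": -34, "dz": 28.6, "ax": 0, "ay": 0, "az": 0, "fingers": 1}, {"dx": 0, "dy": 0, "dz": 0, "ax": 0, "ay": 0, "az": 0, "fingers": 1}, {"dx": 0, "dy": 0, "dz": 0, "ax": 0, "ay": 0, "az": 0, "fingers": 1}]}}

```text
clock: 1.65
tool_pos: [0.4358, -0.2772, 0.2515]
orientation: [59.8, 90.0, 166.2]
force: [0.0, -0.6, -0.3]
opening: 0.0874
```

```bash
python3 - <<'E'
from plant import ctrl
from h import *
o=ctrl.get_obs();print(o["tool_pos"],o["orientation"],o["joint_pos"].round(1),o["clock"],o["force"])
s=ctrl.snapshot("wrist");cv2.imwrite("pics/w2.png",s["image"])
E
```

```text
[ 0.43575244 -0.27719995  0.25145977] [ 59.78724949  89.98128194 166.21192532] [-10.7   5.5 -19.1  -0.  -65.4 -62.9] 1.65 [ 0.02573215 -0.6322249  -0.32778625]
```

View pics/w2.png

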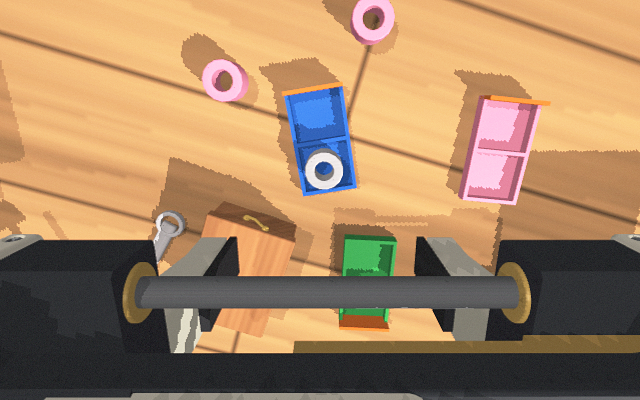

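```bash
cat >> h.py <<'E'
HE=np.array([[7.54319426e-04,-2.81339719e-01,9.59607937e-01,-1.31862131e-01],[1.06001534e-03,-9.59607446e-01,-2.81340409e-01,7.68432912e-02],[9.99999154e-01,1.22941967e-03,-4.25626121e-04,-1.25440449e-03]])
def wp(o,u,v,z):
    R=Rt(o).as_matrix();d=np.array([(u-326.28)/348.548,(v-196.60)/348.548,1])
    d=R@HE[:,:3]@d;c=o["tool_pos"]+R@HE[:,3];return c+d*(z-c[2])/d[2]
E
python3 - <<'E'
from plant import ctrl
from h import *
i=cv2.imread("pics/w2.png");cv2.imwrite("pics/w2c.png",cv2.resize(i[75:205,260:380],None,fx=4.6,fy=4.6,interpolation=cv2.INTER_CUBIC))
o=ctrl.get_obs();print(wp(o,324,169.5,.033))
E
```

```text
[ 0.43355516 -0.28208751  0.033     ]
```

View pics/w2c.png

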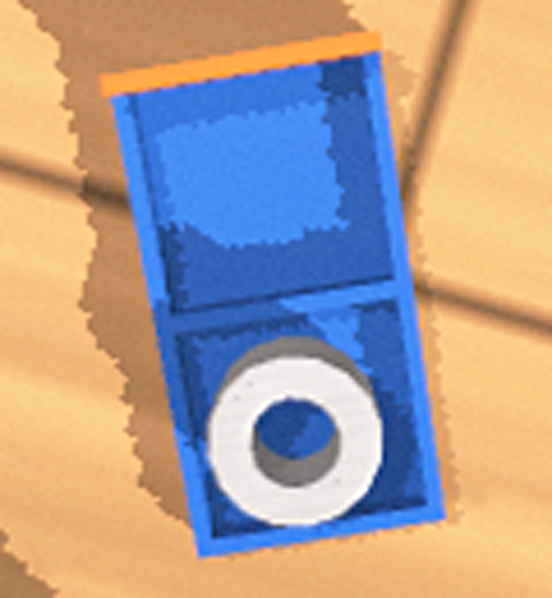

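{"fn": "send_rows", "kwargs": {"deltas": [{"dx": 40, "dy": 1, "dz": -2.6, "ax": 0, "ay": 0, "az": 0, "fingers": 1}, {"dx": 40, "dy": 0, "dz": 0, "ax": 0, "ay": 0, "az": 0, "fingers": 1}, {"dx": 40, "dy": 0, "dz": 0, "ax": 0, "ay": 0, "az": 0, "fingers": 1}, {"dx": 25, "dy": 0, "dz": 0, "ax": 0, "ay": 0, "az": 0, "fingers": 1}, {"dx": 0, "dy": 0, "dz": 0, "ax": 0, "ay": 0, "az": 0, "fingers": 1}]}}

```text
clock: 2.33
tool_pos: [0.4337, -0.2807, 0.1048]
orientation: [60.4, 89.7, 166.6]
force: [-1.0, 0.6, 0.9]
opening: 0.0878
```

```bash
python3 - <<'E'
from plant import ctrl
from h import *
o=ctrl.get_obs();print(o["tool_pos"],o["orientation"],o["clock"],o["force"])
s=ctrl.snapshot("wrist");cv2.imwrite("pics/w3.png",s["image"])
s=ctrl.snapshot("side");cv2.imwrite("pics/s3.png",cv2.resize(s["image"][230:350,210:350],None,fx=5,fy=5))
E
```

```text
[ 0.43368377 -0.28066494  0.10484484] [ 60.35987005  89.74697104 166.62696877] 2.325 [-0.99033268  0.64051839  0.85253053]
```

View pics/w3.png

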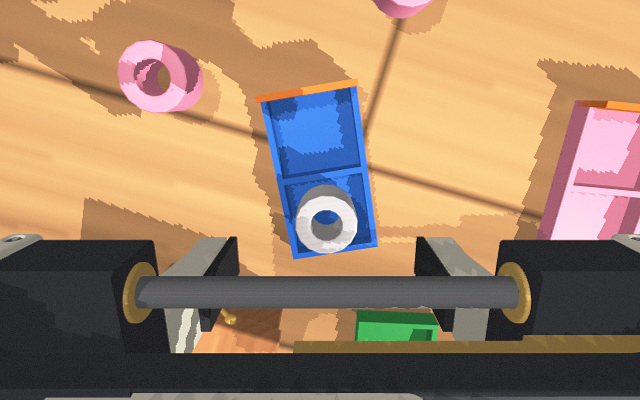

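View pics/s3.png

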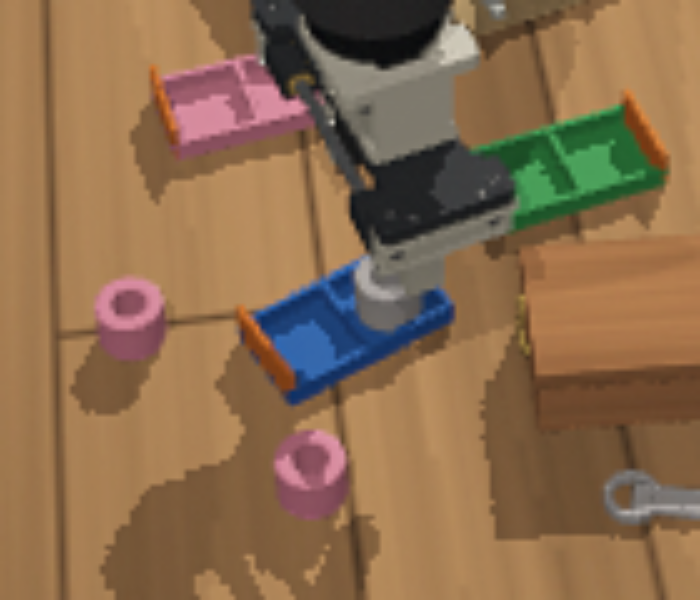

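```bash
python3 - <<'E'
from plant import ctrl
from h import *
o=ctrl.get_obs();p=wp(o,327,223,.033);print(p);plan(o,target(0,106.4),(p[0],p[1],.043))
E
```

```text
[ 0.43683383 -0.28156799  0.033     ]
pos [ 0.4357 -0.281   0.1072] turn units [-0.014 -0.005  0.001]
shift in current tool mm [64.2 -0.9 -0.9]  in goal tool [64.2 -0.9 -0.9]
```

{"fn": "send_rows", "kwargs": {"deltas": [{"dx": 25, "dy": -0.5, "dz": -0.5, "ax": 0, "ay": 0, "az": 0, "fingers": 1}, {"dx": 25, "dy": 0, "dz": 0, "ax": 0, "ay": 0, "az": 0, "fingers": 1}, {"dx": 13, "dy": 0, "dz": 0, "ax": 0, "ay": 0, "az": 0, "fingers": 1}, {"dx": 0, "dy": 0, "dz": 0, "ax": 0, "ay": 0, "az": 0, "fingers": 1}, {"dx": 0, "dy": 0, "dz": 0, "ax": 0, "ay": 0, "az": 0, "fingers": 1}]}}

```text
clock: 3.05
tool_pos: [0.437, -0.2807, 0.0446]
orientation: [-125.2, 89.9, -18.8]
force: [-0.3, 0.7, -0.2]
opening: 0.0877
```

```bash
python3 - <<'E'
from plant import ctrl
from h import *
o=ctrl.get_obs();print(o["tool_pos"],o["orientation"],o["clock"],o["force"])
s=ctrl.snapshot("side");cv2.imwrite("pics/s4.png",cv2.resize(s["image"][230:350,210:350],None,fx=5,fy=5))
E
```

```text
[ 0.43700867 -0.28073408  0.04462965] [-125.22907035   89.90759726  -18.83864606] 3.05 [-0.32353743  0.68157587 -0.24853835]
```

View pics/s4.png

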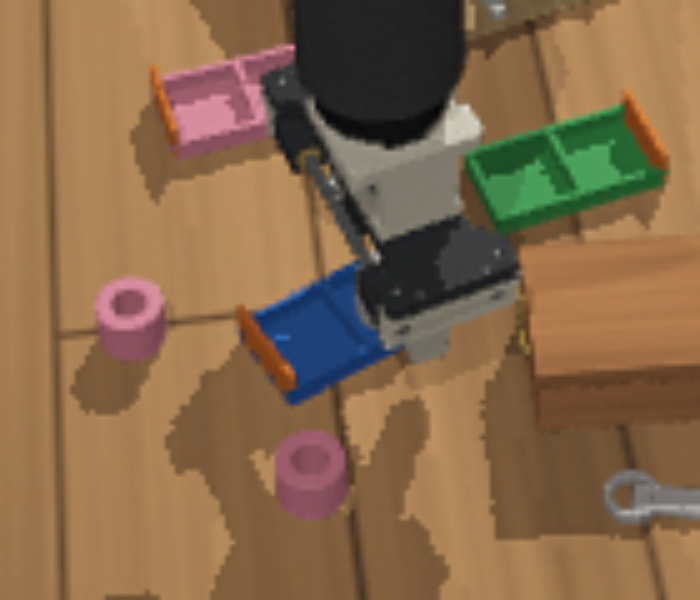

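Go 1 mm lower and close.

{"fn": "send_rows", "kwargs": {"deltas": [{"dx": 1.5, "dy": 0, "dz": 0, "ax": 0, "ay": 0, "az": 0, "fingers": 1}, {"dx": 0, "dy": 0, "dz": 0, "ax": 0, "ay": 0, "az": 0, "fingers": 0.55}, {"dx": 0, "dy": 0, "dz": 0, "ax": 0, "ay": 0, "az": 0, "fingers": 0.55}, {"dx": 0, "dy": 0, "dz": 0, "ax": 0, "ay": 0, "az": 0, "fingers": 0.3}, {"dx": 0, "dy": 0, "dz": 0, "ax": 0, "ay": 0, "az": 0, "fingers": 0.3}, {"dx": 0, "dy": 0, "dz": 0, "ax": 0, "ay": 0, "az": 0, "fingers": 0.3}, {"dx": 0, "dy": 0, "dz": 0, "ax": 0, "ay": 0, "az": 0, "fingers": 0.3}]}}

```text
clock: 3.98
tool_pos: [0.4362, -0.2804, 0.042]
orientation: [42.0, 90.0, 148.4]
force: [0.5, 0.5, 0.4]
opening: 0.0392
```

```bash
python3 - <<'E'
from plant import ctrl
o=ctrl.get_obs();print(o["tool_pos"],o["orientation"],o["clock"],o["force"],o["opening"])
E
```

```text
[ 0.43622192 -0.28044704  0.04204168] [ 42.04743771  89.99472736 148.41829798] 3.975 [0.45785423 0.45331746 0.37593943] 0.039228090861920334
```

{"fn": "send_rows", "kwargs": {"deltas": [{"dx": -8, "dy": 0, "dz": 0, "ax": 0, "ay": 0, "az": 0, "fingers": 0}, {"dx": -12, "dy": 0, "dz": 0, "ax": 0, "ay": 0, "az": 0, "fingers": 0}, {"dx": -30, "dy": 0, "dz": 0, "ax": 0, "ay": 0, "az": 0, "fingers": 0}, {"dx": -30, "dy": 0, "dz": 0, "ax": 0, "ay": 0, "az": 0, "fingers": 0}, {"dx": -30, "dy": 0, "dz": 0, "ax": 0, "ay": 0, "az": 0, "fingers": 0}, {"dx": -30, "dy": 0, "dz": 0, "ax": 0, "ay": 0, "az": 0, "fingers": 0}, {"dx": -10, "dy": 0, "dz": 0, "ax": 0, "ay": 0, "az": 0, "fingers": 0}, {"dx": 0, "dy": 0, "dz": 0, "ax": 0, "ay": 0, "az": 0, "fingers": 0}]}}

```text
clock: 4.97
tool_pos: [0.4363, -0.2804, 0.1925]
orientation: [-105.1, 89.9, 1.3]
force: [0.9, 0.2, -2.7]
opening: 0.0391
```

{"fn": "send_rows", "kwargs": {"deltas": [{"dx": 0, "dy": 0, "dz": 0, "ax": -1.8, "ay": 0, "az": 0, "fingers": 0}, {"dx": 0, "dy": 0, "dz": 0, "ax": -1.8, "ay": 0, "az": 0, "fingers": 0}, {"dx": 0, "dy": 0, "dz": 0, "ax": -1.8, "ay": 0, "az": 0, "fingers": 0}, {"dx": 0, "dy": 0, "dz": 0, "ax": -1.8, "ay": 0, "az": 0, "fingers": 0}, {"dx": 0, "dy": 0, "dz": 0, "ax": -1.8, "ay": 0, "az": 0, "fingers": 0}, {"dx": 0, "dy": 0, "dz": 0, "ax": -1.8, "ay": 0, "az": 0, "fingers": 0}, {"dx": 0, "dy": 0, "dz": 0, "ax": -1.8, "ay": 0, "az": 0, "fingers": 0}, {"dx": 0, "dy": 0, "dz": 0, "ax": -1.8, "ay": 0, "az": 0, "fingers": 0}, {"dx": 0, "dy": 0, "dz": 0, "ax": -1.8, "ay": 0, "az": 0, "fingers": 0}, {"dx": 0, "dy": 0, "dz": 0, "ax": -1.8, "ay": 0, "az": 0, "fingers": 0}, {"dx": 0, "dy": 0, "dz": 0, "ax": 0, "ay": 0, "az": 0, "fingers": 0}]}}

```text
clock: 6.35
tool_pos: [0.4355, -0.2802, 0.1905]
orientation: [-35.8, 89.8, 160.5]
force: [-0.9, -0.5, -1.9]
opening: 0.0389
```

```bash
python3 - <<'E'
from plant import ctrl
from h import *
o=ctrl.get_obs();print(o["clock"],o["force"],o["opening"],o["joint_pos"].round(1))
plan(o,target(0,196.1),(.555,.005,.2))
s=ctrl.snapshot("wrist");cv2.imwrite("pics/w5.png",s["image"])
s=ctrl.snapshot("top");cv2.imwrite("pics/t5.png",s["image"])
E
```

```text
6.35 [-0.85905218 -0.46065771 -1.87599651] 0.03894281946805641 [-11.    8.7 -23.9  -0.  -57.6  27.3]
pos [ 0.4355 -0.2802  0.1905] turn units [0.04  0.025 0.018]
shift in current tool mm [  -9.5 -240.2 -194.7]  in goal tool [  -9.5 -240.8 -193.9]
```

View pics/w5.png

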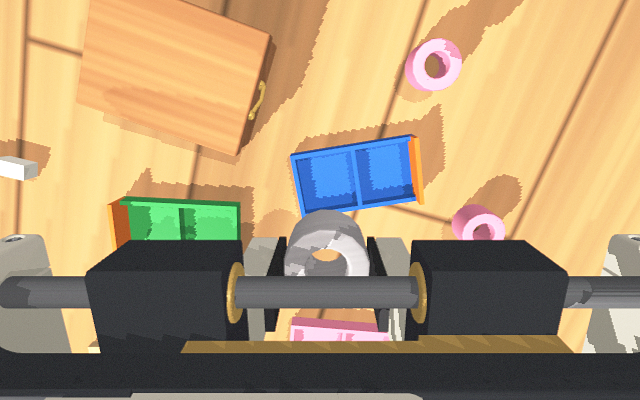

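View pics/t5.png

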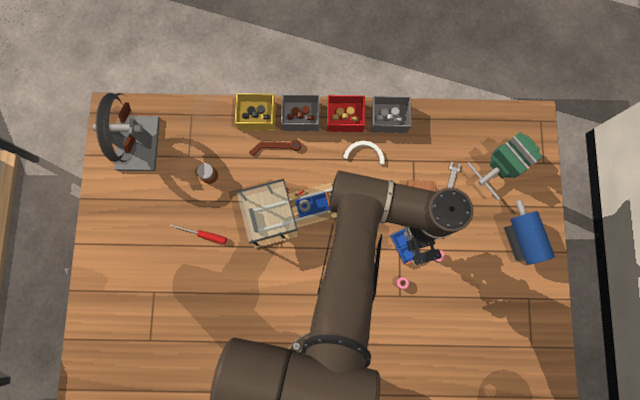

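{"fn": "send_rows", "kwargs": {"deltas": [{"dx": -10, "dy": -25, "dz": -18, "ax": 0, "ay": 0, "az": 0, "fingers": 0}, {"dx": -10, "dy": -32, "dz": -22, "ax": 0, "ay": 0, "az": 0, "fingers": 0}, {"dx": -10, "dy": -32, "dz": -22, "ax": 0, "ay": 0, "az": 0, "fingers": 0}, {"dx": -10, "dy": -32, "dz": -22, "ax": 0, "ay": 0, "az": 0, "fingers": 0}, {"dx": -10, "dy": -32, "dz": -22, "ax": 0, "ay": 0, "az": 0, "fingers": 0}, {"dx": 0, "dy": -32, "dz": -22, "ax": 0, "ay": 0, "az": 0, "fingers": 0}, {"dx": 0, "dy": -32, "dz": -22, "ax": 0, "ay": 0, "az": 0, "fingers": 0}, {"dx": 0, "dy": -32, "dz": -22, "ax": 0, "ay": 0, "az": 0, "fingers": 0}, {"dx": 0, "dy": -24, "dz": -15, "ax": 0, "ay": 0, "az": 0, "fingers": 0}, {"dx": 0, "dy": -12, "dz": -7, "ax": 0, "ay": 0, "az": 0, "fingers": 0}, {"dx": 0, "dy": 0, "dz": 0, "ax": 0, "ay": 0, "az": 0, "fingers": 0}, {"dx": 0, "dy": 0, "dz": 0, "ax": 0, "ay": 0, "az": 0, "fingers": 0}]}}

```text
clock: 7.95
tool_pos: [0.5417, 0.047, 0.2419]
orientation: [8.0, 90.0, -155.7]
force: [-0.0, -0.0, -2.1]
opening: 0.0392
```

```bash
python3 - <<'E'
from plant import ctrl
from h import *
o=ctrl.get_obs();print(o["clock"],o["force"],o["opening"],o["joint_pos"].round(1))
plan(o,target(0,196.1),(.555,.005,.2))
s=ctrl.snapshot("wrist");cv2.imwrite("pics/w6.png",s["image"])
E
```

```text
7.95 [-0.00761138 -0.00490395 -2.06005304] 0.03923229307550116 [ 25.6   8.6 -16.8  -0.  -64.7  -9.3]
pos [0.5417 0.047  0.2419] turn units [ 0.042  0.006 -0.001]
shift in current tool mm [41.9 44.1 -1. ]  in goal tool [41.9 44.1 -1.1]
```

View pics/w6.png

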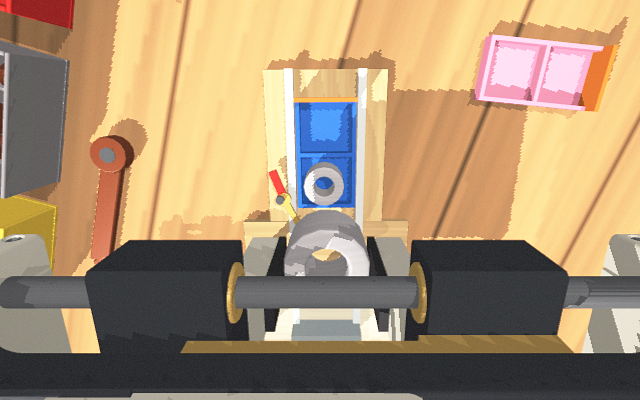

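```bash
python3 - <<'E'
import cv2
i=cv2.imread("pics/w6.png");cv2.imwrite("pics/w6c.png",cv2.resize(i[55:235,245:405],None,fx=4.4,fy=3.3,interpolation=cv2.INTER_CUBIC))
E
```

```text
(no output)
```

View pics/w6c.png

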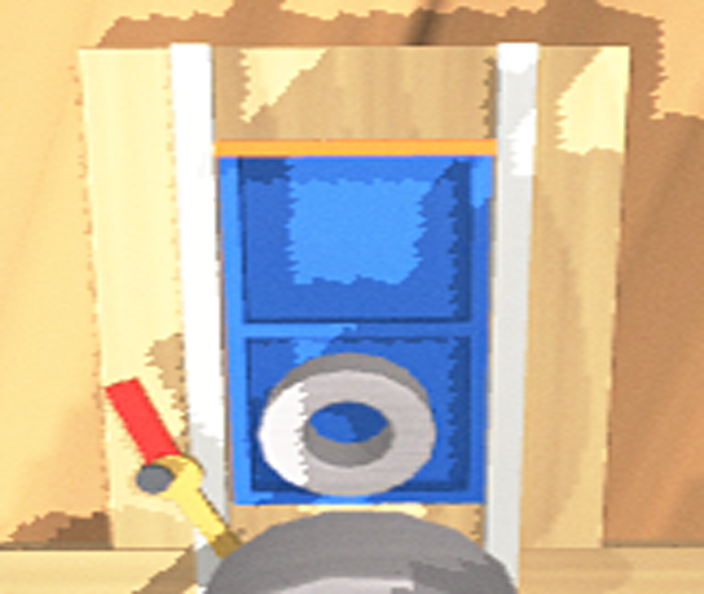

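```bash
python3 - <<'E'
from plant import ctrl
from h import *
o=ctrl.get_obs()
q=lambda u,v,z:wp(o,(u+.5)/4.4-.5+245,(v+.5)/3.3-.5+55,z)
print("tray",fit([(-.056,-.03),(-.056,.03),(.056,-.03),(.056,.03)],[q(217,139,.038),q(496,139,.038),q(232,503,.025),q(487,503,.025)]))
print("base",fit([(-.155,-.062),(-.155,.062)],[q(78,50,.01),q(630,46,.01)]))
print("collarb",q(346,433,.043))
print("pocket floor", q(357,240,.025))
E
```

```text
tray (array([548.65540671,  29.20054659]), np.float64(-253.38429938401558), array([[ 0.5,  0.1],
       [-0.6, -0.5],
       [-0.5,  0.2],
       [ 0.5,  0.2]]))
base (array([527.57798267,  99.38728404]), np.float64(106.88271340669797), array([[ 0.3,  0.1],
       [-0.3, -0.1]]))
collarb [0.54331503 0.05692228 0.043     ]
pocket floor [0.55642863 0.0036008  0.025     ]
```

```bash
python3 - <<'E'
from plant import ctrl
from h import *
plan(ctrl.get_obs(),target(0,196.4),(.556,.004,.095))
E
```

```text
pos [0.5417 0.0469 0.242 ] turn units [-0.019  0.003 -0.001]
shift in current tool mm [147.   45.2  -1.7]  in goal tool [147.   45.2  -1.6]
```

{"fn": "send_rows", "kwargs": {"deltas": [{"dx": 0, "dy": 20, "dz": -1, "ax": 0, "ay": 0, "az": 0, "fingers": 0}, {"dx": 10, "dy": 25, "dz": -0.6, "ax": 0, "ay": 0, "az": 0, "fingers": 0}, {"dx": 37, "dy": 0, "dz": 0, "ax": 0, "ay": 0, "az": 0, "fingers": 0}, {"dx": 40, "dy": 0, "dz": 0, "ax": 0, "ay": 0, "az": 0, "fingers": 0}, {"dx": 40, "dy": 0, "dz": 0, "ax": 0, "ay": 0, "az": 0, "fingers": 0}, {"dx": 20, "dy": 0, "dz": 0, "ax": 0, "ay": 0, "az": 0, "fingers": 0}, {"dx": 0, "dy": 0, "dz": 0, "ax": 0, "ay": 0, "az": 0, "fingers": 0}, {"dx": 0, "dy": 0, "dz": 0, "ax": 0, "ay": 0, "az": 0, "fingers": 0}]}}

```text
clock: 9.0
tool_pos: [0.5569, 0.0047, 0.0961]
orientation: [169.5, 89.9, 5.8]
force: [1.2, 0.2, -1.4]
opening: 0.039
```

```bash
python3 - <<'E'
from plant import ctrl
from h import *
o=ctrl.get_obs();print(o["clock"],o["force"],o["opening"],o["joint_pos"].round(1))
plan(o,target(0,196.4),(.556,.004,.053))
s=ctrl.snapshot("wrist");cv2.imwrite("pics/w7.png",s["image"])
s=ctrl.snapshot("side");cv2.imwrite("pics/s7.png",cv2.resize(s["image"][150:270,250:390],None,fx=5,fy=5))
E
```

```text
9.0 [ 1.22188147  0.24086415 -1.36767895] 0.038972380261590535 [ 20.6  18.2 -25.6   0.  -46.1  -4.3]
pos [0.5569 0.0047 0.0961] turn units [-0.01  -0.016 -0.003]
shift in current tool mm [43.1  0.4  1.1]  in goal tool [43.1  0.4  1.1]
```

View pics/w7.png

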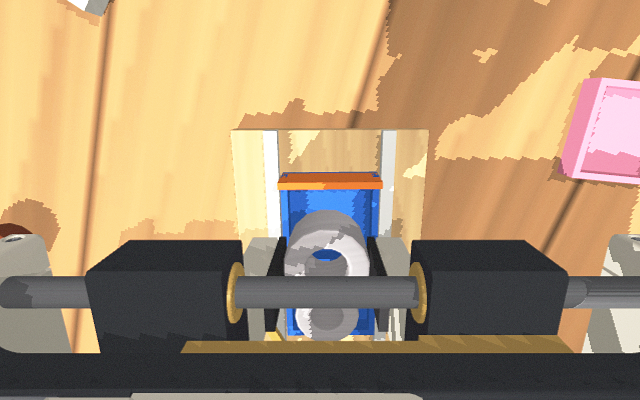

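View pics/s7.png

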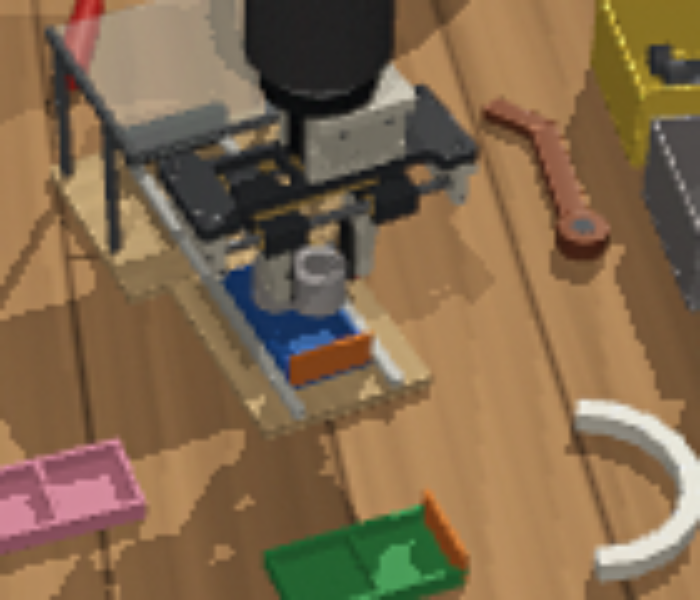

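{"fn": "send_rows", "kwargs": {"deltas": [{"dx": 15, "dy": 0.4, "dz": 1, "ax": 0, "ay": 0, "az": 0, "fingers": 0}, {"dx": 12, "dy": 0, "dz": 0, "ax": 0, "ay": 0, "az": 0, "fingers": 0}, {"dx": 9, "dy": 0, "dz": 0, "ax": 0, "ay": 0, "az": 0, "fingers": 0}, {"dx": 4, "dy": 0, "dz": 0, "ax": 0, "ay": 0, "az": 0, "fingers": 0}, {"dx": 0, "dy": 0, "dz": 0, "ax": 0, "ay": 0, "az": 0, "fingers": 0}, {"dx": 0, "dy": 0, "dz": 0, "ax": 0, "ay": 0, "az": 0, "fingers": 0}]}}

```text
clock: 9.85
tool_pos: [0.5557, 0.0043, 0.0553]
orientation: [173.2, 90.0, 9.6]
force: [0.2, 0.4, -2.4]
opening: 0.0388
```

```bash
python3 - <<'E'
from plant import ctrl
from h import *
o=ctrl.get_obs();print(o["clock"],o["force"],o["opening"])
plan(o,target(0,196.4),(.556,.004,.053))
s=ctrl.snapshot("side");cv2.imwrite("pics/s8.png",cv2.resize(s["image"][150:270,250:390],None,fx=5,fy=5))
E
```

```text
9.85 [ 0.16287171  0.43131954 -2.35471777] 0.038830595062538185
pos [0.5557 0.0043 0.0553] turn units [-0.004 -0.005 -0.001]
shift in current tool mm [ 2.3  0.4 -0.2]  in goal tool [ 2.3  0.4 -0.2]
```

View pics/s8.png

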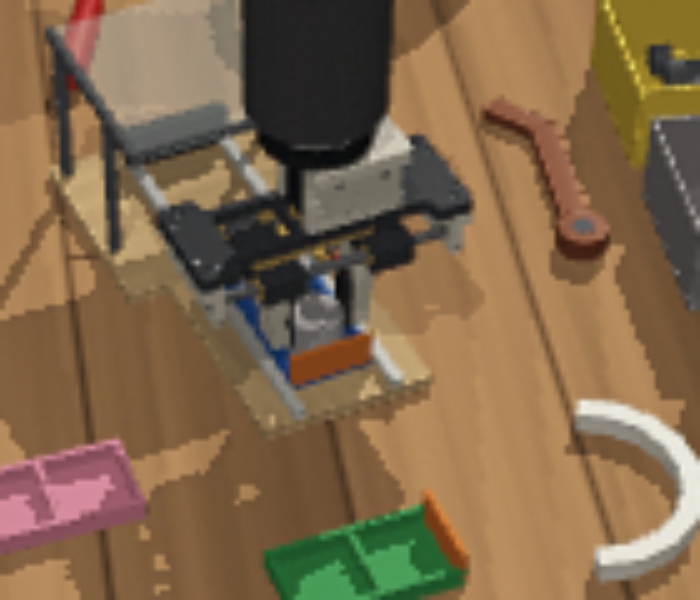

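{"fn": "send_rows", "kwargs": {"deltas": [{"dx": 1.5, "dy": 0, "dz": 0, "ax": 0, "ay": 0, "az": 0, "fingers": 0}, {"dx": 1, "dy": 0, "dz": 0, "ax": 0, "ay": 0, "az": 0, "fingers": 0}, {"dx": 0, "dy": 0, "dz": 0, "ax": 0, "ay": 0, "az": 0, "fingers": 0}]}}

```text
clock: 10.28
tool_pos: [0.5554, 0.0043, 0.0525]
orientation: [-8.7, 90.0, -172.3]
force: [0.2, 0.7, -2.0]
opening: 0.0391
```

{"fn": "send_rows", "kwargs": {"deltas": [{"dx": 0.8, "dy": 0, "dz": 0, "ax": 0, "ay": 0, "az": 0, "fingers": 0}, {"dx": 0, "dy": 0, "dz": 0, "ax": 0, "ay": 0, "az": 0, "fingers": 0}, {"dx": 0, "dy": 0, "dz": 0, "ax": 0, "ay": 0, "az": 0, "fingers": 0.55}, {"dx": 0, "dy": 0, "dz": 0, "ax": 0, "ay": 0, "az": 0, "fingers": 0.7}, {"dx": 0, "dy": 0, "dz": 0, "ax": 0, "ay": 0, "az": 0, "fingers": 0.8}, {"dx": 0, "dy": 0, "dz": 0, "ax": 0, "ay": 0, "az": 0, "fingers": 0.8}, {"dx": -5, "dy": 0, "dz": 0, "ax": 0, "ay": 0, "az": 0, "fingers": 0.8}, {"dx": -15, "dy": 0, "dz": 0, "ax": 0, "ay": 0, "az": 0, "fingers": 0.8}, {"dx": -30, "dy": 0, "dz": 0, "ax": 0, "ay": 0, "az": 0, "fingers": 0.8}, {"dx": -30, "dy": 0, "dz": 0, "ax": 0, "ay": 0, "az": 0, "fingers": 0.8}, {"dx": -20, "dy": 0, "dz": 0, "ax": 0, "ay": 0, "az": 0, "fingers": 0.8}, {"dx": 0, "dy": 0, "dz": 0, "ax": 0, "ay": 0, "az": 0, "fingers": 0.8}]}}

```text
clock: 11.78
tool_pos: [0.5566, 0.0046, 0.1547]
orientation: [179.2, 89.7, 15.6]
force: [-0.5, -0.6, -0.8]
opening: 0.0702
```

```bash
python3 - <<'E'
from plant import ctrl
from h import *
o=ctrl.get_obs();print(o["clock"],o["force"],o["opening"],o["joint_pos"].round(1))
plan(o,target(40,196.4),(.556,.004,.053))
s=ctrl.snapshot("wrist");cv2.imwrite("pics/w9.png",s["image"])
s=ctrl.snapshot("side");cv2.imwrite("pics/s9.png",cv2.resize(s["image"][150:270,250:390],None,fx=5,fy=5))
E
```

```text
11.775 [-0.48510349 -0.61479209 -0.84547178] 0.07021684351882541 [ 20.6  14.2 -22.1   0.  -53.4  -4.3]
pos [0.5566 0.0046 0.1547] turn units [ 0.018 -0.053 -8.001]
shift in current tool mm [101.7   0.4   1.3]  in goal tool [77.7 65.7  0.8]
```

View pics/w9.png

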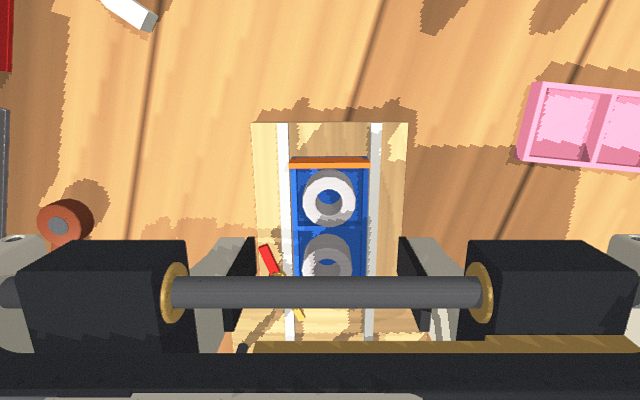

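View pics/s9.png

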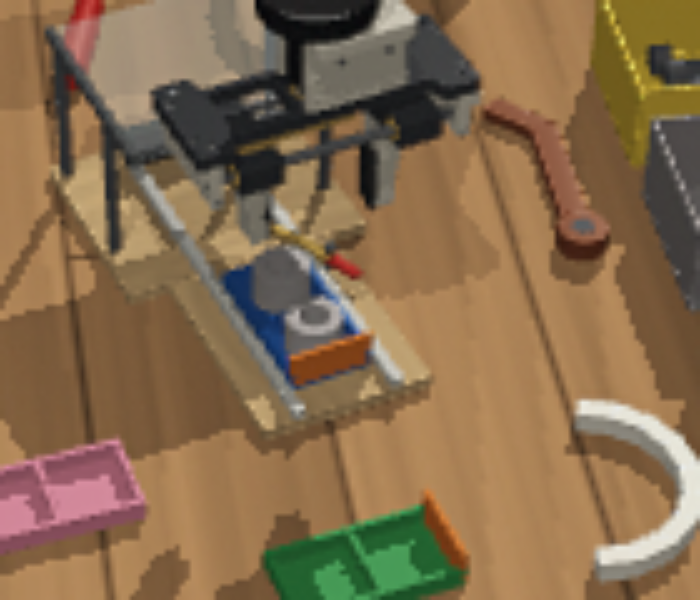

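```bash
python3 - <<'E'
from h import *
O=np.array([.527,.0993]);a=np.radians(106.4);ex=np.array([np.cos(a),np.sin(a)]);ey=np.array([-ex[1],ex[0]])
for n,u,v,z in[("box",407,181,.055),("box",434,181,.055),("box",407,215,.055),("box",434,215,.055),("green",365,190,.03),("green",389,217,.028),("liner",345,155,.016),("spare",393,235,.015)]:
    w=bp(u,v,z)[:2];print(n,w.round(3),(w-O)@ex,(w-O)@ey)
E
```

```text
box [ 0.63  -0.291] -0.40381382984842396 0.011706916868906318
box [ 0.632 -0.384] -0.4930358062964481 0.03603997584535939
box [ 0.512 -0.29 ] -0.36892133702270535 0.12421918703603621
box [ 0.514 -0.381] -0.4569325032575151 0.14826030430932666
green [ 0.601 -0.15 ] -0.26018159157895 -0.0004357163572293831
green [ 0.508 -0.233] -0.3134016120732449 0.11180911697500533
liner [ 0.729 -0.08 ] -0.2295251545103031 -0.14331685088325316
spare [ 0.448 -0.248] -0.3110106758226358 0.17391543222598999
```

{"fn": "send_rows", "kwargs": {"deltas": [{"dx": -15, "dy": 15, "dz": 0, "ax": 0, "ay": 0, "az": 0, "fingers": 0}, {"dx": -15, "dy": 30, "dz": 0, "ax": 0, "ay": 0, "az": 0, "fingers": 0}, {"dx": 0, "dy": 30, "dz": 0, "ax": 0, "ay": 0, "az": 0, "fingers": 0}, {"dx": 0, "dy": 10, "dz": 0, "ax": 0, "ay": 0, "az": 0, "fingers": 0}, {"dx": 0, "dy": 0, "dz": 0, "ax": 0, "ay": 0, "az": -1, "fingers": 0}, {"dx": 0, "dy": 0, "dz": 0, "ax": 0, "ay": 0, "az": -1.4, "fingers": 0}, {"dx": 0, "dy": 0, "dz": 0, "ax": 0, "ay": 0, "az": -1.4, "fingers": 0}, {"dx": 0, "dy": 0, "dz": 0, "ax": 0, "ay": 0, "az": -1.4, "fingers": 0}, {"dx": 0, "dy": 0, "dz": 0, "ax": 0, "ay": 0, "az": -1.4, "fingers": 0}, {"dx": 0, "dy": 0, "dz": 0, "ax": 0, "ay": 0, "az": -1.4, "fingers": 0}, {"dx": 0, "dy": 0, "dz": 0, "ax": 0, "ay": 0, "az": 0, "fingers": 0}, {"dx": 0, "dy": 0, "dz": 0, "ax": 0, "ay": 0, "az": 0, "fingers": 0}]}}

```text
clock: 13.38
tool_pos: [0.5794, -0.0775, 0.1816]
orientation: [-90.0, 50.1, 106.4]
force: [-0.2, -0.5, -0.1]
opening: 0.0008
```

```bash
cat >> h.py <<'E'
O=np.array([.5272,.0993]);_a=np.radians(106.4);ex=np.array([np.cos(_a),np.sin(_a)]);ey=np.array([-ex[1],ex[0]])
def rk(x,y,z): return np.r_[O+(ex*x+ey*y)/1e3,z/1e3]
def inrk(p): return np.r_[(p[:2]-O)@ex,(p[:2]-O)@ey,p[2]]*1e3
E
python3 - <<'E'
from plant import ctrl
from h import *
o=ctrl.get_obs();print(o["clock"],o["force"],o["opening"],o["joint_pos"].round(1),inrk(o["tool_pos"]))
plan(o,target(40,196.4),rk(-176,5,41))
s=ctrl.snapshot("side");cv2.imwrite("pics/s10.png",s["image"])
s=ctrl.snapshot("top");cv2.imwrite("pics/t10.png",s["image"])
E
```

```text
13.375 [-0.23091329 -0.49185785 -0.09281688] 0.0008013374034158887 [-11.7  29.6   8.3 -34.5 -90.2  34.7] [-1.84344699e+02 -1.44767433e-01  1.81554056e+02]
pos [ 0.5794 -0.0775  0.1816] turn units [-0.01  -0.001 -0.018]
shift in current tool mm [113.2  83.8   5.1]  in goal tool [113.   84.    5.1]
```

View pics/s10.png

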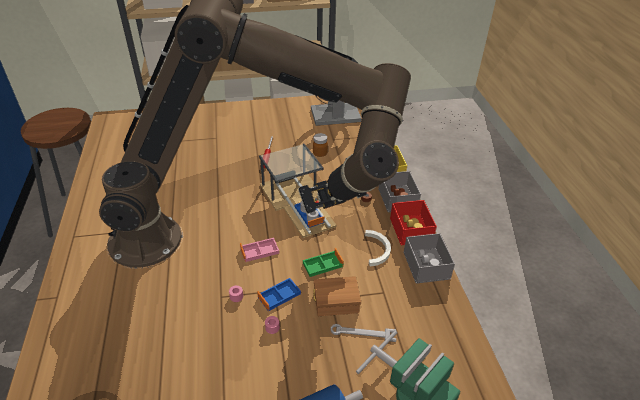

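View pics/t10.png

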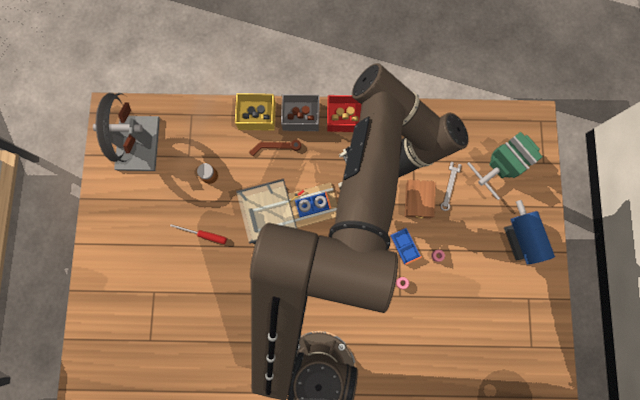

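{"fn": "send_rows", "kwargs": {"deltas": [{"dx": 15, "dy": 14, "dz": -2, "ax": 0, "ay": 0, "az": 0, "fingers": 0}, {"dx": 25, "dy": 20, "dz": -3, "ax": 0, "ay": 0, "az": 0, "fingers": 0}, {"dx": 25, "dy": 20, "dz": 0, "ax": 0, "ay": 0, "az": 0, "fingers": 0}, {"dx": 25, "dy": 20, "dz": 0, "ax": 0, "ay": 0, "az": 0, "fingers": 0}, {"dx": 15, "dy": 8, "dz": 0, "ax": 0, "ay": 0, "az": 0, "fingers": 0}, {"dx": 0, "dy": 0, "dz": 0, "ax": 0, "ay": 0, "az": 0, "fingers": 0}, {"dx": 0, "dy": 0, "dz": 0, "ax": 0, "ay": 0, "az": 0, "fingers": 0}]}}

```text
clock: 14.35
tool_pos: [0.5835, -0.0714, 0.0497]
orientation: [-90.1, 50.1, 106.3]
force: [0.5, 0.1, -0.5]
opening: -0.0
```

```bash
python3 - <<'E'
from plant import ctrl
from h import *
o=ctrl.get_obs();print(o["clock"],o["force"],o["opening"],o["joint_pos"].round(1),inrk(o["tool_pos"]))
plan(o,target(40,196.4),rk(-155,5,41))
s=ctrl.snapshot("side");cv2.imwrite("pics/s11.png",cv2.resize(s["image"][150:270,250:390],None,fx=5,fy=5))
s=ctrl.snapshot("wrist");cv2.imwrite("pics/w11.png",s["image"])
E
```

```text
14.35 [ 0.49381887  0.14457934 -0.46816338] -2.646477721800417e-05 [-11.3  38.    3.8 -35.4 -79.3  41.9] [-179.68637478   -5.82647518   49.71276063]
pos [ 0.5835 -0.0714  0.0497] turn units [ 0.013 -0.012 -0.013]
shift in current tool mm [ 22.5 -13.3  10.8]  in goal tool [ 22.5 -13.3  10.8]
```

View pics/s11.png

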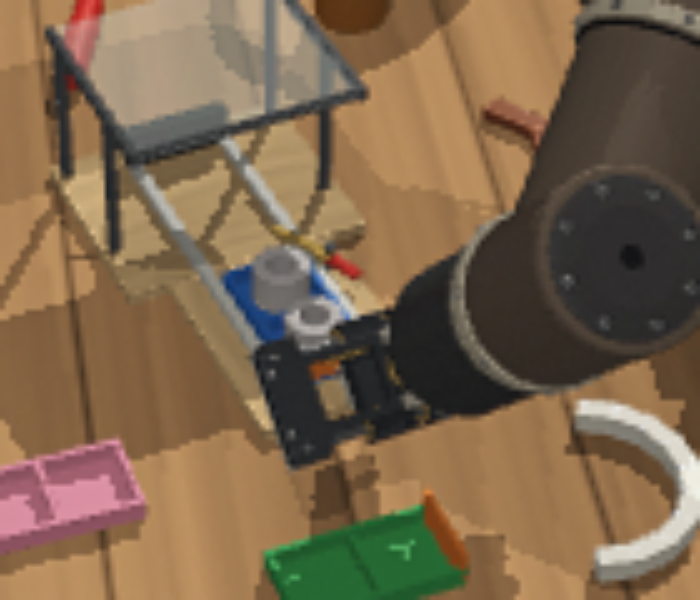

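View pics/w11.png

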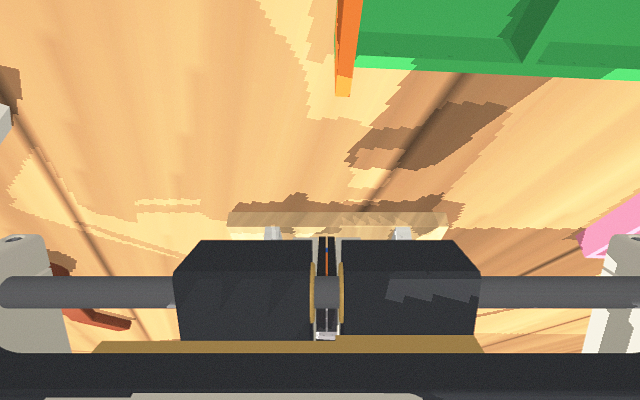

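{"fn": "send_rows", "kwargs": {"deltas": [{"dx": 0, "dy": 0, "dz": 10.8, "ax": 0, "ay": 0, "az": 0, "fingers": 0}, {"dx": 12, "dy": -3, "dz": 0, "ax": 0, "ay": 0, "az": 0, "fingers": 0}, {"dx": 10, "dy": -10, "dz": 0, "ax": 0, "ay": 0, "az": 0, "fingers": 0}, {"dx": 0, "dy": 0, "dz": 0, "ax": 0, "ay": 0, "az": 0, "fingers": 0}, {"dx": 0, "dy": 0, "dz": 0, "ax": 0, "ay": 0, "az": 0, "fingers": 0}]}}

```text
clock: 15.08
tool_pos: [0.5659, -0.0511, 0.0402]
orientation: [-90.0, 50.0, 106.4]
force: [0.1, 0.4, 0.5]
opening: 0.0008
```

```bash
python3 - <<'E'
from plant import ctrl
from h import *
o=ctrl.get_obs();print(o["clock"],o["force"],inrk(o["tool_pos"]))
plan(o,target(40,196.4),rk(-100,5,41))
s=ctrl.snapshot("side");cv2.imwrite("pics/s12.png",cv2.resize(s["image"][150:270,250:390],None,fx=5,fy=5))
E
```

```text
15.075 [0.13698682 0.44823309 0.49433133] [-155.20273918    5.38094156   40.24990295]
pos [ 0.5659 -0.0511  0.0402] turn units [ 0.005  0.001 -0.004]
shift in current tool mm [ 34.9 -42.8  -0.4]  in goal tool [ 34.9 -42.8  -0.4]
```

View pics/s12.png

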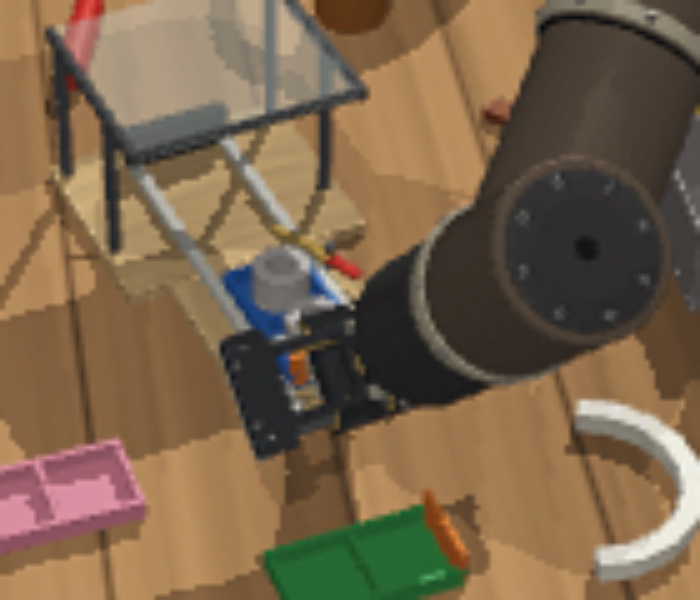

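{"fn": "send_rows", "kwargs": {"deltas": [{"dx": 3.2, "dy": -3.8, "dz": 0, "ax": 0, "ay": 0, "az": 0, "fingers": 0}, {"dx": 3.2, "dy": -3.8, "dz": 0, "ax": 0, "ay": 0, "az": 0, "fingers": 0}, {"dx": 3.2, "dy": -3.8, "dz": 0, "ax": 0, "ay": 0, "az": 0, "fingers": 0}, {"dx": 6.4, "dy": -7.7, "dz": 0, "ax": 0, "ay": 0, "az": 0, "fingers": 0}, {"dx": 6.4, "dy": -7.7, "dz": 0, "ax": 0, "ay": 0, "az": 0, "fingers": 0}]}}

```text
clock: 15.75
tool_pos: [0.5564, -0.0193, 0.0401]
orientation: [-90.1, 50.2, 106.3]
force: [1.8, -10.3, 0.8]
opening: 0.0005
```

```bash
python3 - <<'E'
from plant import ctrl
from h import *
o=ctrl.get_obs();print(o["clock"],o["force"],inrk(o["tool_pos"]))
plan(o,target(40,196.4),rk(-30,5,41))
s=ctrl.snapshot("side");cv2.imwrite("pics/s13.png",cv2.resize(s["image"][150:270,250:390],None,fx=5,fy=5))
E
```

```text
15.75 [  1.83534817 -10.30220182   0.76001852] [-121.9789353     5.46237485   40.13630663]
pos [ 0.5564 -0.0193  0.0401] turn units [ 0.    -0.011 -0.038]
shift in current tool mm [ 58.2 -71.2  -0.4]  in goal tool [ 58.5 -71.   -0.5]
```

View pics/s13.png

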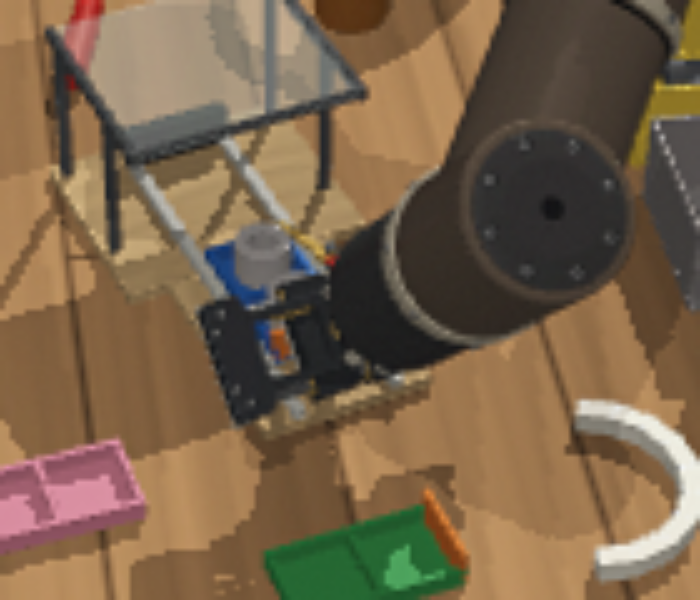

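{"fn": "send_rows", "kwargs": {"deltas": [{"dx": 6.4, "dy": -7.7, "dz": 0, "ax": 0, "ay": 0, "az": 0, "fingers": 0}, {"dx": 6.4, "dy": -7.7, "dz": 0, "ax": 0, "ay": 0, "az": 0, "fingers": 0}, {"dx": 6.4, "dy": -7.7, "dz": 0, "ax": 0, "ay": 0, "az": 0, "fingers": 0}, {"dx": 6.4, "dy": -7.7, "dz": 0, "ax": 0, "ay": 0, "az": 0, "fingers": 0}, {"dx": 6.4, "dy": -7.7, "dz": 0, "ax": 0, "ay": 0, "az": 0, "fingers": 0}, {"dx": 6.4, "dy": -7.7, "dz": 0, "ax": 0, "ay": 0, "az": 0, "fingers": 0}, {"dx": 6.4, "dy": -7.7, "dz": 0, "ax": 0, "ay": 0, "az": 0, "fingers": 0}, {"dx": 6.4, "dy": -7.7, "dz": 0, "ax": 0, "ay": 0, "az": 0, "fingers": 0}]}}

```text
clock: 16.8
tool_pos: [0.5321, 0.0586, 0.0402]
orientation: [-89.8, 50.0, 106.5]
force: [-2.1, -7.2, -0.6]
opening: 0.0001
```

```bash
python3 - <<'E'
from plant import ctrl
from h import *
o=ctrl.get_obs();print(o["clock"],o["force"],inrk(o["tool_pos"]))
plan(o,target(40,196.4),rk(-3,5,41))
s=ctrl.snapshot("side");cv2.imwrite("pics/s14.png",cv2.resize(s["image"][130:250,230:370],None,fx=5,fy=5))
s=ctrl.snapshot("top");cv2.imwrite("pics/t14.png",cv2.resize(s["image"][155:265,225:365],None,fx=5,fy=5))
E
```

```text
16.8 [-2.14423909 -7.22963299 -0.61083517] [-40.45569611   6.77109326  40.18328186]
pos [0.5321 0.0586 0.0402] turn units [-0.012  0.019 -0.008]
shift in current tool mm [ 23.4 -29.2  -1.8]  in goal tool [ 23.5 -29.2  -1.8]
```

View pics/s14.png

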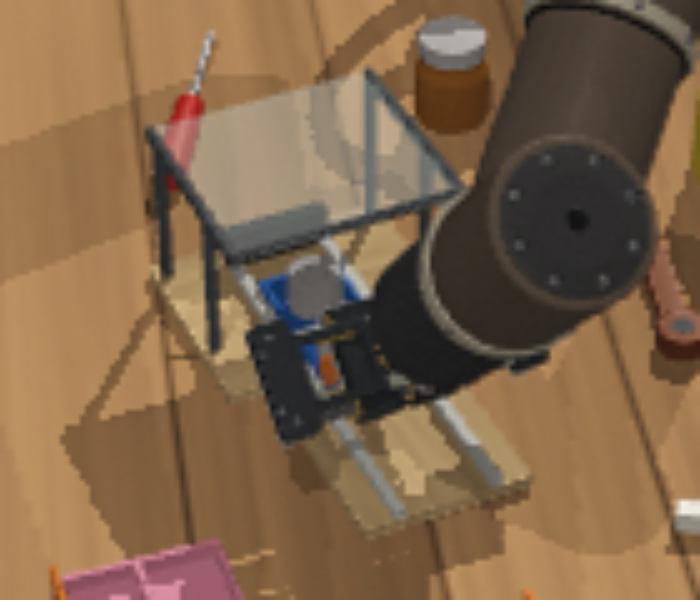

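View pics/t14.png

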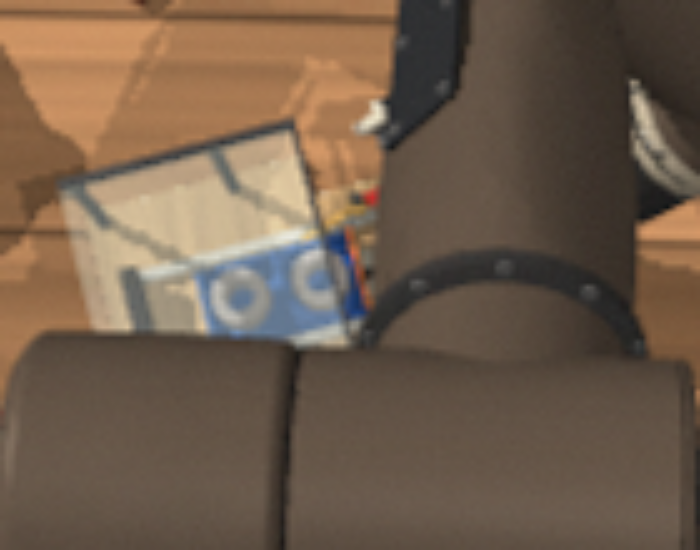

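{"fn": "send_rows", "kwargs": {"deltas": [{"dx": 6.4, "dy": -7.7, "dz": -1, "ax": 0, "ay": 0, "az": 0, "fingers": 0}, {"dx": 6.4, "dy": -7.7, "dz": 0, "ax": 0, "ay": 0, "az": 0, "fingers": 0}, {"dx": 3.2, "dy": -3.8, "dz": 0, "ax": 0, "ay": 0, "az": 0, "fingers": 0}, {"dx": 2.6, "dy": -3.1, "dz": 0, "ax": 0, "ay": 0, "az": 0, "fingers": 0}, {"dx": 0, "dy": 0, "dz": 0, "ax": 0, "ay": 0, "az": 0, "fingers": 0}]}}

```text
clock: 17.52
tool_pos: [0.5249, 0.0867, 0.0405]
orientation: [-89.8, 50.0, 106.6]
force: [-2.6, -5.6, 0.1]
opening: 0.0003
```

```bash
python3 - <<'E'
from plant import ctrl
from h import *
o=ctrl.get_obs();print(o["clock"],o["force"],inrk(o["tool_pos"]))
s=ctrl.snapshot("side");cv2.imwrite("pics/s15.png",cv2.resize(s["image"][130:250,230:370],None,fx=5,fy=5))
s=ctrl.snapshot("top");cv2.imwrite("pics/t15.png",cv2.resize(s["image"][155:265,225:365],None,fx=5,fy=5))
E
```

```text
17.525 [-2.64933314 -5.56190426  0.14336792] [-11.39873856   5.80251812  40.52419504]
```

View pics/s15.png

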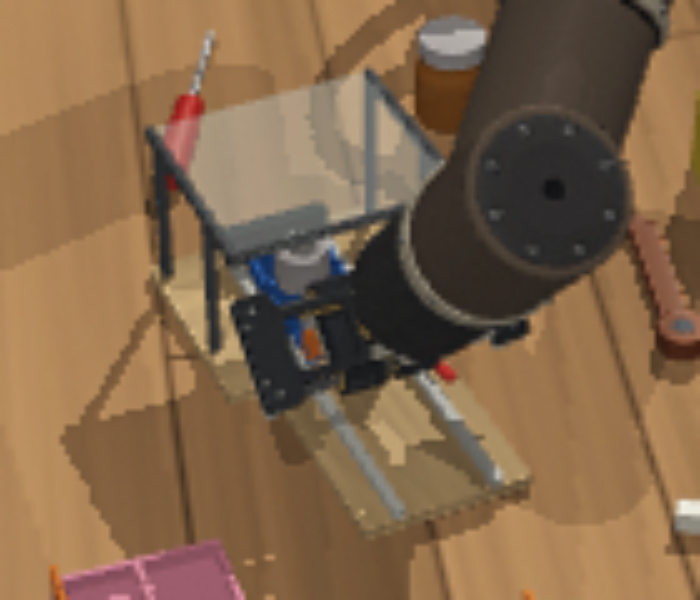

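View pics/t15.png

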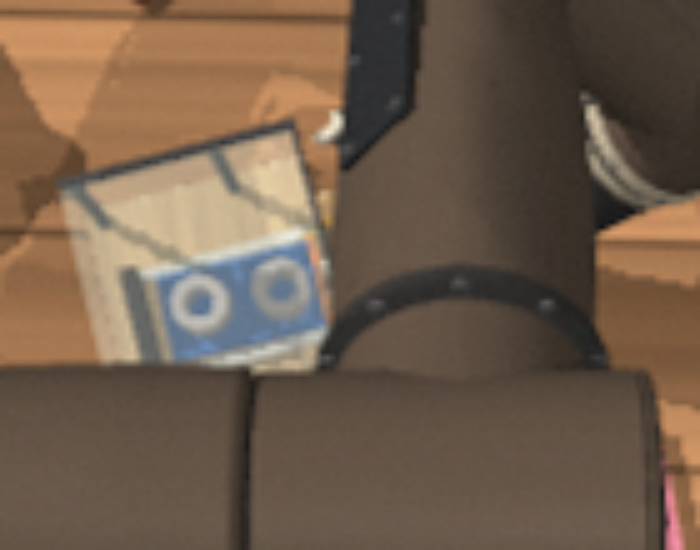

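{"fn": "send_rows", "kwargs": {"deltas": [{"dx": 1.3, "dy": -1.5, "dz": 0, "ax": 0, "ay": 0, "az": 0, "fingers": 0}, {"dx": 1.3, "dy": -1.5, "dz": 0, "ax": 0, "ay": 0, "az": 0, "fingers": 0}, {"dx": 1.3, "dy": -1.5, "dz": 0, "ax": 0, "ay": 0, "az": 0, "fingers": 0}, {"dx": 0, "dy": 0, "dz": 0, "ax": 0, "ay": 0, "az": 0, "fingers": 0}]}}

```text
clock: 18.12
tool_pos: [0.5234, 0.0918, 0.0405]
orientation: [-89.9, 50.0, 106.5]
force: [-2.0, -8.0, 1.5]
opening: 0.0006
```

{"fn": "send_rows", "kwargs": {"deltas": [{"dx": 1.3, "dy": -1.5, "dz": 0, "ax": 0, "ay": 0, "az": 0, "fingers": 0}, {"dx": 0, "dy": 0, "dz": 0, "ax": 0, "ay": 0, "az": 0, "fingers": 0}]}}

```text
clock: 18.38
tool_pos: [0.5236, 0.0945, 0.0405]
orientation: [-90.0, 50.0, 106.4]
force: [0.7, -3.7, -0.1]
opening: 0.0005
```

```bash
python3 - <<'E'
from plant import ctrl
from h import *
o=ctrl.get_obs();print(o["clock"],o["force"],inrk(o["tool_pos"]))
s=ctrl.snapshot("top");cv2.imwrite("pics/t16.png",cv2.resize(s["image"][155:265,225:365],None,fx=5,fy=5))
E
```

```text
18.375 [ 0.69615075 -3.73289469 -0.12813431] [-3.57627522  4.77642573 40.53658988]
```

View pics/t16.png

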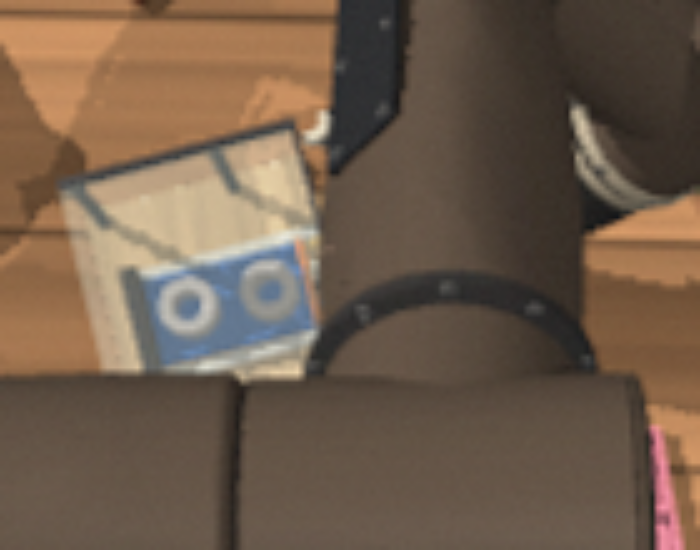

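{"fn": "send_rows", "kwargs": {"deltas": [{"dx": 1.3, "dy": -1.5, "dz": 0, "ax": 0, "ay": 0, "az": 0, "fingers": 0}, {"dx": 0, "dy": 0, "dz": 0, "ax": 0, "ay": 0, "az": 0, "fingers": 0}]}}

```text
clock: 18.68
tool_pos: [0.5241, 0.0958, 0.0405]
orientation: [-90.1, 50.1, 106.3]
force: [1.3, -8.6, 1.6]
opening: 0.0003
```

{"fn": "send_rows", "kwargs": {"deltas": [{"dx": 0.7, "dy": -0.8, "dz": 0, "ax": 0, "ay": 0, "az": 0, "fingers": 0}, {"dx": 0, "dy": 0, "dz": 0, "ax": 0, "ay": 0, "az": 0, "fingers": 0}]}}

```text
clock: 18.92
tool_pos: [0.5243, 0.0962, 0.0405]
orientation: [-90.2, 50.2, 106.2]
force: [1.5, -10.6, 1.9]
opening: 0.0003
```

{"fn": "send_rows", "kwargs": {"deltas": [{"dx": 1, "dy": -1.1, "dz": 0, "ax": 0, "ay": 0, "az": 0, "fingers": 0}, {"dx": 1, "dy": -1.1, "dz": 0, "ax": 0, "ay": 0, "az": 0, "fingers": 0}, {"dx": 0, "dy": 0, "dz": 0, "ax": 0, "ay": 0, "az": 0, "fingers": 0}]}}

```text
clock: 19.3
tool_pos: [0.5249, 0.0969, 0.0405]
orientation: [-90.4, 50.4, 106.1]
force: [4.8, -20.2, 3.8]
opening: 0.0005
```

```bash
python3 - <<'E'
from plant import ctrl
from h import *
o=ctrl.get_obs();print(o["clock"],o["force"],inrk(o["tool_pos"]))
s=ctrl.snapshot("top");cv2.imwrite("pics/t17.png",cv2.resize(s["image"][195:245,240:300],None,fx=11,fy=11,interpolation=cv2.INTER_CUBIC))
E
```

```text
19.3 [  4.83039414 -20.22661749   3.7933852 ] [-1.62772171  2.84198351 40.52983914]
```

View pics/t17.png

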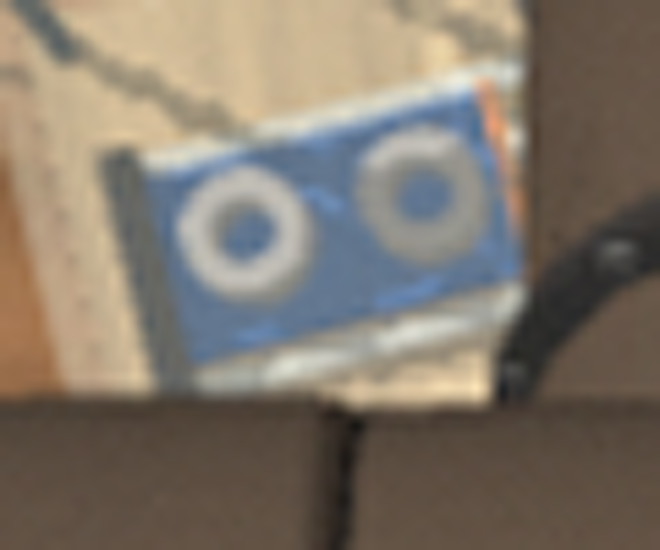

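{"fn": "send_rows", "kwargs": {"deltas": [{"dx": -3.2, "dy": 3.8, "dz": 0, "ax": 0, "ay": 0, "az": 0, "fingers": 0}, {"dx": -6.4, "dy": 7.7, "dz": 0, "ax": 0, "ay": 0, "az": 0, "fingers": 0}, {"dx": -13, "dy": 15, "dz": 0, "ax": 0, "ay": 0, "az": 0, "fingers": 0}, {"dx": -19, "dy": 23, "dz": 0, "ax": 0, "ay": 0, "az": 0, "fingers": 0}, {"dx": -19, "dy": 23, "dz": 0, "ax": 0, "ay": 0, "az": 0, "fingers": 0}, {"dx": -19, "dy": 23, "dz": 0, "ax": 0, "ay": 0, "az": 0, "fingers": 0}, {"dx": -32, "dy": 10, "dz": 0, "ax": 0, "ay": 0, "az": 0, "fingers": 0}, {"dx": -45, "dy": -5, "dz": 0, "ax": 0, "ay": 0, "az": 0, "fingers": 0}, {"dx": -45, "dy": -20, "dz": 0, "ax": 0, "ay": 0, "az": 0, "fingers": 0}, {"dx": -30, "dy": -20, "dz": 0, "ax": 0, "ay": 0, "az": 0, "fingers": 0}, {"dx": 0, "dy": 0, "dz": 0, "ax": 0, "ay": 0, "az": 0, "fingers": 0}]}}

```text
clock: 20.72
tool_pos: [0.5785, -0.0885, 0.182]
orientation: [-90.4, 50.2, 106.0]
force: [-0.8, 0.2, 0.2]
opening: 0.0008
```

```bash
python3 - <<'E'
from plant import ctrl
from h import *
o=ctrl.get_obs();print(o["clock"],o["force"],inrk(o["tool_pos"]),o["joint_pos"].round(1))
s=ctrl.snapshot("top");cv2.imwrite("pics/t18f.png",s["image"]);cv2.imwrite("pics/t18.png",cv2.resize(s["image"][165:265,225:355],None,fx=6,fy=6,interpolation=cv2.INTER_CUBIC))
s=ctrl.snapshot("side");cv2.imwrite("pics/s18f.png",s["image"]);cv2.imwrite("pics/s18.png",cv2.resize(s["image"][150:240,260:360],None,fx=6,fy=6,interpolation=cv2.INTER_CUBIC))
E
```

```text
20.725 [-0.76153722  0.17821116  0.18343101] [-194.62165441    3.81852559  182.01304481] [-12.6  29.8   8.6 -34.2 -90.5  35.5]
```

View pics/t18.png

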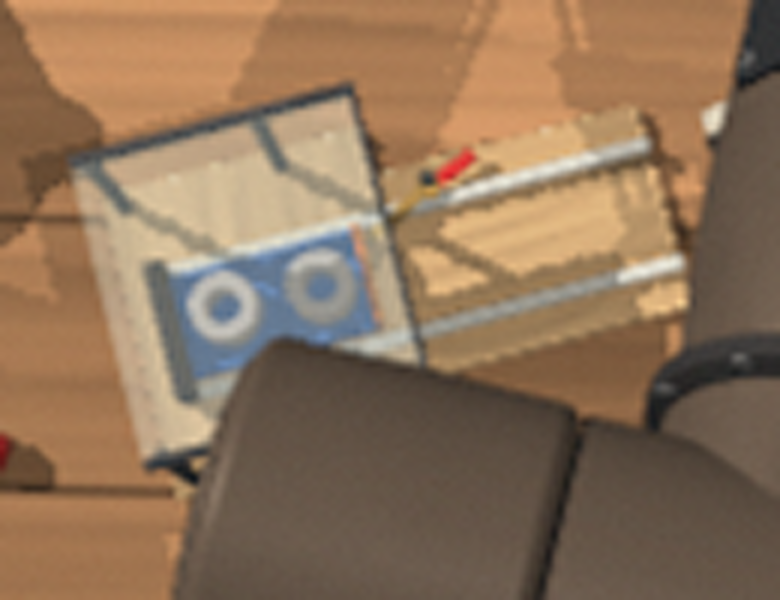

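View pics/s18.png

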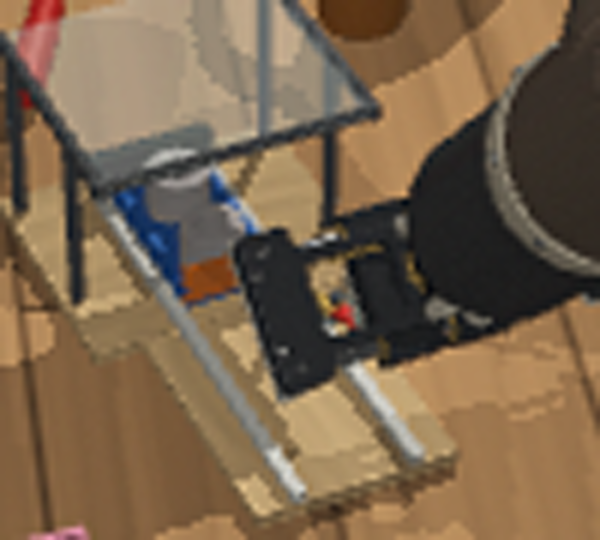

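View pics/s18f.png

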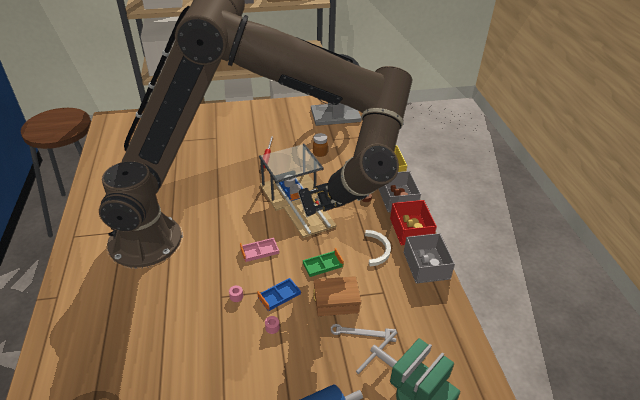

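{"fn": "send_rows", "kwargs": {"deltas": [{"dx": -27, "dy": -22, "dz": 0, "ax": 0, "ay": 0, "az": 0, "fingers": 0}, {"dx": -27, "dy": -22, "dz": 0, "ax": 0, "ay": 0, "az": 0, "fingers": 0}, {"dx": 0, "dy": 0, "dz": 0, "ax": 0, "ay": 0, "az": 1.6, "fingers": 0}, {"dx": 0, "dy": 0, "dz": 0, "ax": 0, "ay": 0, "az": 1.6, "fingers": 0}, {"dx": 0, "dy": 0, "dz": 0, "ax": 0, "ay": 0, "az": 1.6, "fingers": 0}, {"dx": 0, "dy": 0, "dz": 0, "ax": 0, "ay": 0, "az": 1.6, "fingers": 0}, {"dx": 0, "dy": 0, "dz": 0, "ax": 0, "ay": 0, "az": 1.6, "fingers": 0}, {"dx": 0, "dy": 0, "dz": 0, "ax": 0, "ay": 0, "az": 0, "fingers": 0}]}}

```text
clock: 21.82
tool_pos: [0.5758, -0.086, 0.2471]
orientation: [12.0, 89.8, -151.4]
force: [-0.4, 0.2, -0.9]
opening: 0.0002
```

{"fn": "send_rows", "kwargs": {"deltas": [{"dx": 0, "dy": -25, "dz": 0, "ax": 0, "ay": 0, "az": 0, "fingers": 0}, {"dx": 0, "dy": -40, "dz": 0, "ax": 0, "ay": 0, "az": 0, "fingers": 0}, {"dx": 0, "dy": -40, "dz": 0, "ax": 0, "ay": 0, "az": 0, "fingers": 0}, {"dx": 0, "dy": -40, "dz": 0, "ax": 0, "ay": 0, "az": 0, "fingers": 0}, {"dx": 0, "dy": -40, "dz": 0, "ax": 0, "ay": 0, "az": 0, "fingers": 0}, {"dx": 0, "dy": -40, "dz": 0, "ax": 0, "ay": 0, "az": 0, "fingers": 0}, {"dx": 0, "dy": -20, "dz": 0, "ax": 0, "ay": 0, "az": 0, "fingers": 0}, {"dx": 0, "dy": 0, "dz": 0, "ax": 0, "ay": 0, "az": 0, "fingers": 0}]}}

```text
clock: 22.82
tool_pos: [0.508, 0.1481, 0.2476]
orientation: [-17.0, 89.8, 179.5]
force: [1.0, -0.2, 0.1]
opening: 0.0003
```

```bash
python3 - <<'E'
from plant import ctrl
from h import *
o=ctrl.get_obs();print(o["clock"],o["force"],inrk(o["tool_pos"]),o["orientation"])
s=ctrl.snapshot("wrist");cv2.imwrite("pics/w19.png",s["image"]);cv2.imwrite("pics/w19c.png",cv2.resize(s["image"][90:260,230:430],None,fx=3.5,fy=3.5,interpolation=cv2.INTER_CUBIC))
s=ctrl.snapshot("top");cv2.imwrite("pics/t19.png",s["image"])
s=ctrl.snapshot("side");cv2.imwrite("pics/s19.png",s["image"])
E
```

```text
22.825 [ 1.04418481 -0.22000336  0.07120543] [ 52.20364256   4.60138083 247.59398622] [-16.9898548   89.84504061 179.45449816]
```

View pics/w19.png

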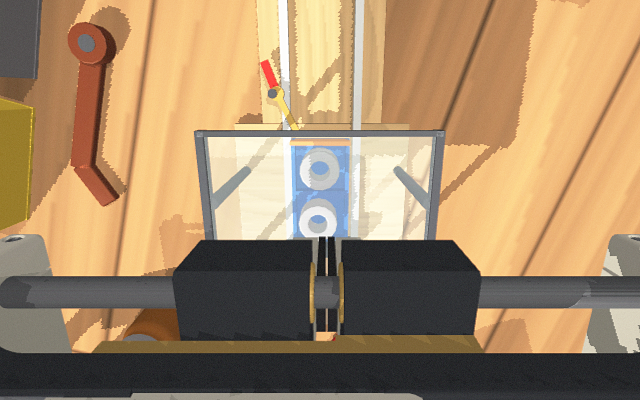

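View pics/w19c.png

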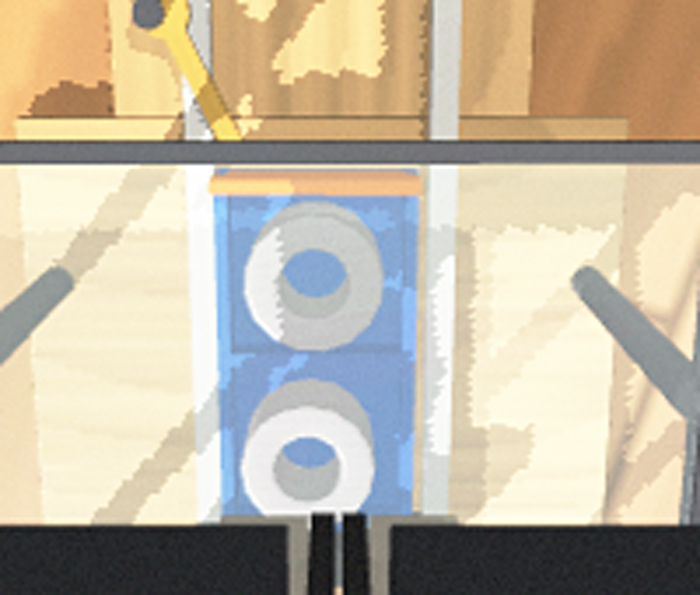

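View pics/s19.png

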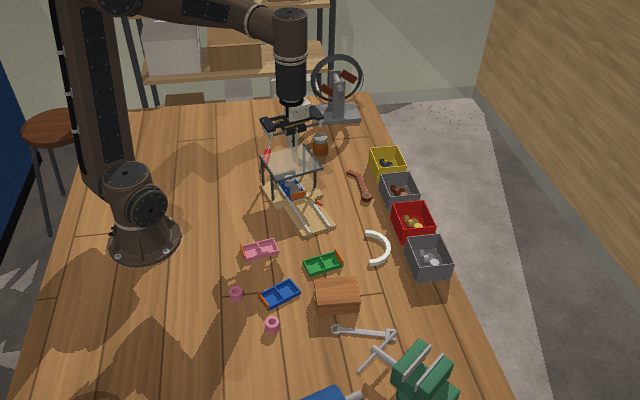

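```bash
python3 - <<'E'
from plant import ctrl
from h import *
o=ctrl.get_obs()
q=lambda u,v,z:inrk(wp(o,u/3.5+230,v/3.5+90,z)).round(1)
print("pivot",q(148,12,.03),"pawl at bar L/R",q(212,140,.0265),q(241,140,.0265),"plate rear top",q(212,176,.038),q(420,174,.038),"bar",q(300,150,.136))
print("collars",q(313,275,.043),q(308,468,.043))
# predicted tip pixel
R=Rt(o).as_matrix();H=np.vstack([HE,[0,0,0,1]])
for P in[(16,-24,26.5),(20,-30,38),(16,-24,21.5),(-25,-44,26.5)]:
    c=np.linalg.inv(H)@np.r_[R.T@(rk(*P)-o["tool_pos"]),1];u=348.5*c[0]/c[2]+326.28;v=348.5*c[1]/c[2]+196.6
    print(P,(u-230)*3.5,(v-90)*3.5)
E
```

```text
pivot [-27.  -48.4  30. ] pawl at bar L/R [  8.1 -32.2  26.5] [  8.1 -23.9  26.5] plate rear top [ 16.9 -31.3  38. ] [16.3 26.7 38. ] bar [ -0.6  -3.9 136. ]
collars [43.9 -3.2 43. ] [101.8  -5.   43. ]
(16, -24, 26.5) 241.17819439756383 167.96941727613003
(20, -30, 38) 216.96463488744484 187.330375697758
(16, -24, 21.5) 242.45474117189104 165.909302983696
(-25, -44, 26.5) 165.974372925336 19.56056559613271
```

{"fn": "send_rows", "kwargs": {"deltas": [{"dx": 0, "dy": -20, "dz": 0, "ax": 0, "ay": 0, "az": 0, "fingers": 0}, {"dx": 0, "dy": -30, "dz": 0, "ax": 0, "ay": 0, "az": 0, "fingers": 0}, {"dx": 0, "dy": -10, "dz": 0, "ax": 0, "ay": 0, "az": 0, "fingers": 0}, {"dx": 0, "dy": 0, "dz": 0, "ax": 0, "ay": 0, "az": 0, "fingers": 0}]}}

```text
clock: 23.48
tool_pos: [0.4915, 0.2047, 0.2484]
orientation: [10.0, 90.0, -153.6]
force: [0.9, 0.8, 0.2]
opening: 0.0006
```

```bash
python3 - <<'E'
from plant import ctrl
from h import *
o=ctrl.get_obs();print(o["clock"],inrk(o["tool_pos"]))
s=ctrl.snapshot("wrist");cv2.imwrite("pics/w20c.png",cv2.resize(s["image"][130:240,250:390],None,fx=5,fy=5,interpolation=cv2.INTER_CUBIC))
E
```

```text
23.475 [111.16345814   4.46474997 248.36454079]
```

View pics/w20c.png

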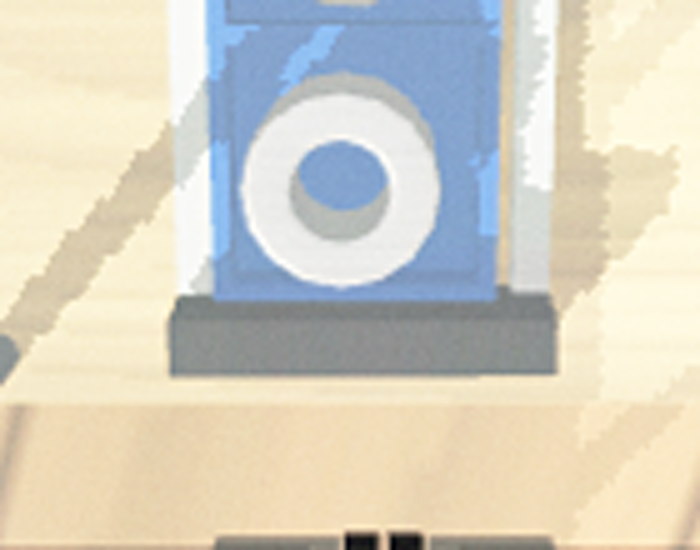

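View pics/t19.png

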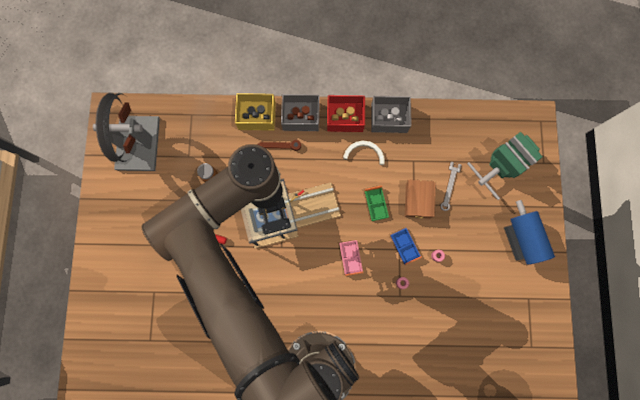

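```bash
python3 - <<'E'
from plant import ctrl
from h import *
s=ctrl.snapshot("wrist");cv2.imwrite("pics/w21c.png",cv2.resize(s["image"][20:150,240:390],None,fx=4.5,fy=4.5,interpolation=cv2.INTER_CUBIC))
E
```

```text
(no output)
```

View pics/w21c.png

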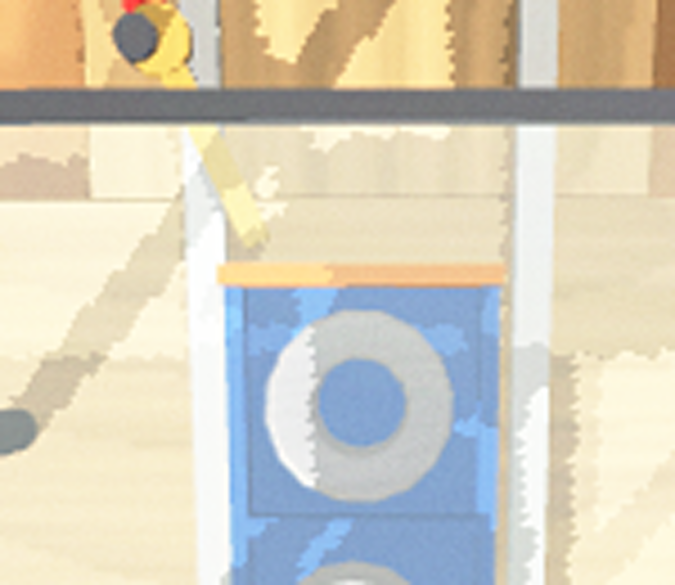

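Through the roof, the pawl tip (crop 258,240) lies inside the lane, just behind the orange plate (crop v≈265). The tray front is against the stop, and both collars are flat. Handing in.

```bash
python3 - <<'E'
from plant import ctrl
print(ctrl.close_job(),ctrl.get_obs()["clock"])
E
```

```text
the job is handed in; nothing more can be done
the job is handed in; nothing more can be done
```

The job is done and was handed in at about 23.6 s of the 54 s allowed. I moved the steel collar from the spare tray into the empty pocket of the lane tray and let go. I then pushed the tray home with the tool leaned 40°.

**Last checks:**
- **Collars:** the wrist camera, looking through the roof, shows both lying flat in their pockets.
- **Tray:** its front end is at the stop. The push force rose to about 20 N there, the highest reading I took.
- **Pawl:** it is sprung in, with its tip just behind the orange plate. I judged this from the picture and did not pull the tray back to test it.
- **Bystanders:** the emptied spare tray and the other bench items look unmoved in the last top and side pictures, compared by eye only. In the top view the arm covers part of the scene.
- **Robot:** it ended clear above the roof, touching nothing.

**Small disagreements:**
- Camera positions differed by 2–5 mm from one view to another. The plate's rear face measured 17 mm past the roof edge, against 20 mm expected. The pawl pivot read about 2 mm short in the same picture, so most of that looks like calibration error.
- While pressing against the stop, the tool crept about 2 mm sideways towards the pawl, but stayed clear of it.

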